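# Change over the crib's spool stand and rack the empty hubs

## Task

Change over the spool stand: lift the empty grey hubs off its two spindles, then mount a full copper spool on each, fully down on the yellow base, and slip a red keeper collar over each spindle so that it lies flat on its spool. Stand every empty grey hub, those two and any on the counter, upright in a neat row on the white shelf, each squarely over a dark disc, filling the discs in turn from the blue end plate with none skipped. Leave everything else on the counter where it is.

Things in the scene. Friction and masses are not known exactly. Their poses are not given: they have to be found in the camera images.
- hub0: empty grey nylon spool hub: two round flanges 64 mm across and 12 mm thick joined by a 40 mm drum, 50 mm tall overall, through bore 24 mm; origin at the centre of its underside, z up its axis; 0.1 kg. This one starts on the spindle at seat0
- hub1: empty grey nylon spool hub: two round flanges 64 mm across and 12 mm thick joined by a 40 mm drum, 50 mm tall overall, through bore 24 mm; origin at the centre of its underside, z up its axis; 0.1 kg. This one starts on the spindle at seat1
- hub2: empty grey nylon spool hub: two round flanges 64 mm across and 12 mm thick joined by a 40 mm drum, 50 mm tall overall, through bore 24 mm; origin at the centre of its underside, z up its axis; 0.1 kg. One of up to two standing on the counter; may be absent
- hub3: empty grey nylon spool hub: two round flanges 64 mm across and 12 mm thick joined by a 40 mm drum, 50 mm tall overall, through bore 24 mm; origin at the centre of its underside, z up its axis; 0.1 kg. One of up to two standing on the counter; may be absent
- full0: one of two alike full spools: black flanges 64 mm across and 12 mm thick, copper-coloured drum 58 mm across between them, 50 mm tall, through bore 24 mm; origin at the centre of its underside, z up its axis; about 0.4 kg
- full1: one of two alike full spools: black flanges 64 mm across and 12 mm thick, copper-coloured drum 58 mm across between them, 50 mm tall, through bore 24 mm; origin at the centre of its underside, z up its axis; about 0.4 kg
- collar0: one of two alike red keeper collars: plain ring 50 mm across, 24 mm tall, bore 24 mm; origin at the centre of its underside, z up; 0.08 kg
- collar1: one of two alike red keeper collars: plain ring 50 mm across, 24 mm tall, bore 24 mm; origin at the centre of its underside, z up; 0.08 kg
- seat0 (a point): yellow spool stand, fixed: base plate 230 x 100 x 20 mm with two upright steel spindles 120 mm apart, 18 mm thick and 85 mm tall above the plate, the last 10 mm tapering to 8 mm. This point lies on the axis of the spindle nearer the robot at the plate's top face (20 mm above the counter), where a spool rests; x runs to the other spindle, z up
- seat1 (a point): the same point for the spindle farther from the robot
- mark0 (a point): white steel shelf, fixed: deck 330 x 130 mm, its top 60 mm above the counter, with four dark discs 64 mm across painted on it in a row at 78 mm spacing. Centre of disc 0 on the deck's top, the disc next to the blue end plate (plate rises 25 mm above the deck, 51 mm from this centre); x runs along the row towards disc 3, z up
- mark1 (a point): Centre of disc 1 on the deck's top, counted from the blue end plate
- mark2 (a point): Centre of disc 2 on the deck's top, counted from the blue end plate
- mark3 (a point): Centre of disc 3 on the deck's top, counted from the blue end plate
- insert_a: bystander: bronze threaded insert, 46 mm across, 42 mm tall, standing among the spools; origin under its centre
- insert_b: bystander: bronze threaded insert, 46 mm across, 42 mm tall, near the robot; origin under its centre
- cutter: bystander: red rivet cutter lying flat, about 210 x 80 x 18 mm; origin under its middle, x along it to the jaws
- fastener: bystander: aluminium fairing fastener, 75 x 45 mm plate with a round head, 32 mm tall; origin under its centre
- tin: bystander: tin 66 mm across, 75 mm tall; origin under its centre
- jar: bystander: small jar with a white cap, 56 mm across, 60 mm tall; origin under its centre
Things that resemble listed ones, but are neither listed nor needed, are in the scene too. What is shaped like the collar1 but brown is not meant.

How it is judged:
By the outcome, as a careful person would: the job done as asked, in the order asked, and still so for the second after the job is handed in, with the robot touching nothing.
Of hub2, hub3 only 1 to 2 are there at a start; the rules pass over those that are not, and their reading is None.
At some moment in a run one of hub2, hub3, full0, full1, collar0, collar1 may be knocked a few centimetres aside while the robot is not near it.
It also fails if it takes over 210 s, if anything falls off the work surface, if the arm or the gripper's body presses on something with over 40 N, if the wrist force passes 120 N, or if a joint passes its speed limit or range.

## Robot

A 6-joint arm with a two-finger parallel gripper is mounted at the origin on the work surface. World frame = base frame: x ahead of the robot, y to its left, z up, the work surface at z = 0. Lengths are in m, angles in degrees, forces in N, time in s.
With the tool pointing down it reaches from about 0.25 to 0.725 m from the base axis. Payload 9.7 kg.
Tool frame: the origin (TCP) lies between the finger pads; the fingertips stand 19 mm ahead of it and the grasp point (between the pads) is the TCP; z points along the fingers, y is the line along which they close (so a half turn about z gives the same grasp; the last joint's range is limited). The gripper opens to 85 mm and grips with 20 to 120 N. Pads are 22 mm wide; open, the fingers measure 114 mm over their backs; the gripper's body (76 mm by 85 mm) begins 54 mm behind the grasp point. The pads swing forward as they close: fully open they stand 13 mm farther back than shut.
Start: joints at [-65.088, 4.979, 10.078, 95.1, 0, 90], TCP at [0.232, -0.499, 0.25] pointing down, gripper open.
Joint ranges: [-179.16, 179.16], [-48.56, 103.87], [-65.8, 70.77], [-126.05, 130.52], [-82.76, 87.17], [-180, 180]. Speed limits (degrees/s): [127.2, 127.2, 147.25, 180, 180, 180].

## Interface

Orientations are given as [roll, pitch, yaw] about the fixed x, y, z axes, in that order (R = Rz(yaw) Ry(pitch) Rx(roll)).
In Python, from workcell import bot gives the robot as it stands. The module is installed in compiled form; this text tells all that it offers.
- The arm moves only by the shell command python3 -m crank 'ROWS' [OPENING] [FORCE]. ROWS is JSON, a list that holds one entry, the list of rows, each a list of 6 numbers: the shift along the world's x, y, z as a fraction of full scale, then the turn, a rotation vector about the world's x, y, z as a fraction of full scale. In form: [[[x, y, z, wx, wy, wz], ...]]. A call has 1 to 20 rows; each row shifts and turns the commanded pose from where the row before left it; what a row does not reach is not made up. Full scale, the value 1, is 20 mm for a shift and 0.12 rad for a turn. A row lasts 1/12 s, in which the tool goes at most 41.7 mm and 7.16 degrees, less where a joint would pass 70% of its speed; a pose out of reach is approached as far as the arm can. A call with a number of a shift or a turn outside -1 to 1 is refused whole. A call with a gripper value outside its range is refused whole. OPENING is the opening, from 0 (shut) to 1 (fully open), set as the call begins (- or left out, the last holds). The fingers move at their own pace and stop on an object; FORCE is the grip in N (left out, the last holds). Time passes only in rows, so rows that do not move let the fingers close. It gives the time, the measured TCP pose, the force, the opening and the grip force at its end, in the units of the state.
- bot.get_obs(): the state, without advancing time (a new reading comes with each control period).
- bot.camera(name): name is "scene" or "side" or "wrist"; returns the picture (420x560x3 uint8, red, green, blue); there is no depth.
- bot.camera_model(name): a dict with "vertical_fov" (degrees; the focal length in pixels is half the picture's height over the tangent of half this angle, whatever the lens; pixels are square), "cx", "cy" (the principal point, pixels), "R" (3x3) and "t" (3): a world point X has camera coordinates R X + t. Camera axes: x right, y down, z forward; pixel columns grow to the right and rows downward; lengths in m; the calibration is good to about 2 mm. A picture is of the moment at which its call begins: read the wrist's pose just before it. camera_model takes no time and is no camera call; for the wrist camera it gives the pose at the moment of the call.
- bot.job_done(): hands the job in; it is judged then, once.
The state is a dict: "time": time; "q": joint angles; "qd": joint speeds; "joint_efforts": joint torques, N m; "ee_pos": TCP position; "tcp_rot": TCP orientation; "wrist_force": force on the tool from outside, world axes, zero at the start; "torque": the same for the moment, N m; "opening": finger opening in m; "grasp_force": force on a finger pad.
Only numpy, scipy, OpenCV 4.12 (cv2) and the standard library are available. Lean on these libraries where they do the work, as an engineer would, in place of code of your own. Each camera call takes 0.05 s, during which the arm holds its last target. There are 200 camera calls.

## Working session

There is one attempt and no reset: what is moved stays moved. The work goes in short steps, Python scripts to look and compute and a shell command to move; the robot and the scene stay as the last step left them, time stands still between calls to the robot, and variables do not carry over. Pictures are saved under pics/ and viewed, at most 14 in all, crops included, and the job is handed in when it is done.

```bash
ls; mkdir -p pics; cat > h.py <<'E'
import numpy as np, cv2
from workcell import bot
def cam(n):
    m=bot.camera_model(n); im=bot.camera(n); return im,m
def save(n,im,s=1.0):
    cv2.imwrite('pics/'+n+'.png',cv2.resize(im[:,:,::-1],None,fx=s,fy=s,interpolation=cv2.INTER_CUBIC))
def f(m): return 210/np.tan(np.radians(m['vertical_fov'])/2)
def ray(m,u,v):
    R=np.array(m['R']);t=np.array(m['t']);d=R.T@np.array([(u-m['cx'])/f(m),(v-m['cy'])/f(m),1]);return -R.T@t,d/np.linalg.norm(d)
def onz(m,u,v,z):
    c,d=ray(m,u,v);return c+d*(z-c[2])/d[2]
def proj(m,X):
    p=np.array(m['R'])@np.array(X)+np.array(m['t']);return np.array([m['cx']+f(m)*p[0]/p[2],m['cy']+f(m)*p[1]/p[2]])
E
python3 - <<'E'
from h import *
print(bot.get_obs())
for n in ['scene','side','wrist']:
    im,m=cam(n); save(n+'0',im,1.4); print(n,m)
E
```

```text
pics
{'time': 0.0, 'q': array([-6.50881247e+01,  5.01107771e+00,  1.00332014e+01,  9.50983358e+01,
       -2.53413517e-04,  8.99998169e+01]), 'qd': array([-0.03734263,  0.02921212, -0.00016111,  0.03486214, -0.01285043,
       -0.08603095]), 'joint_efforts': array([-4.07109719e-04, -5.20382488e+01,  4.64813697e+01,  1.59503182e-02,
       -3.69319177e-04, -7.44090016e-06]), 'ee_pos': array([ 0.23158668, -0.49864293,  0.24957204]), 'tcp_rot': array([-1.79923788e+02,  2.53169732e-04,  2.49120588e+01]), 'wrist_force': array([0.31528305, 0.00219501, 0.06872857]), 'torque': array([ 0.01379072, -0.04109709,  0.0003081 ]), 'grasp_force': 0.0, 'opening': 0.08543934171961413}
scene {'vertical_fov': 53.08829469265665, 'cx': 277.37300954740726, 'cy': 221.1787919650033, 'R': array([[ 0.66534992,  0.74634144,  0.0168508 ],
       [ 0.5947618 , -0.51630724, -0.61618604],
       [-0.45118499,  0.42000154, -0.78742035]]), 't': array([-0.36077451, -0.28783855,  1.34455749])}
side {'vertical_fov': 47.7535003911764, 'cx': 275.4613041130168, 'cy': 209.78499953946715, 'R': array([[ 0.9978749 , -0.06477445,  0.00706842],
       [-0.03928917, -0.68468268, -0.72778155],
       [ 0.05198128,  0.72595723, -0.68577259]]), 't': array([-0.55807101,  0.04709404,  1.087492  ])}
wrist {'vertical_fov': 62.683698705862035, 'cx': 284.8079421888271, 'cy': 212.95516993833945, 'R': array([[ 4.21761142e-01, -9.06706847e-01, -4.82998209e-04],
       [-8.68008540e-01, -4.03914200e-01,  2.88815673e-01],
       [-2.62066238e-01, -1.21391981e-01, -9.57384601e-01]]), 't': array([-0.54997368, -0.03797028,  0.37781815])}
```

View pics/scene0.png

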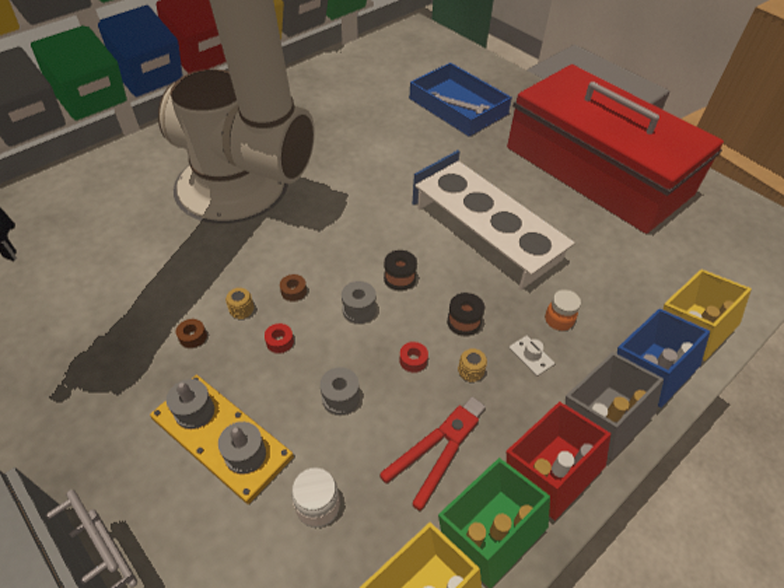

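View pics/side0.png

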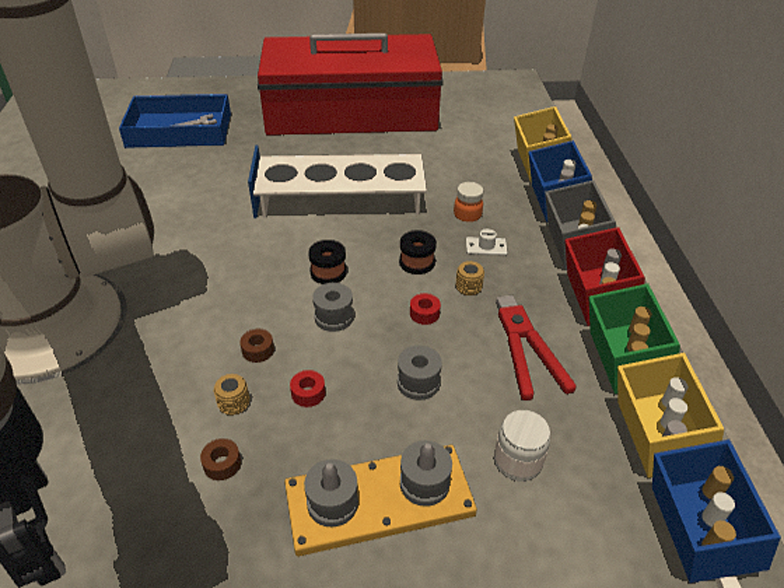

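Both views show: yellow stand with two grey hubs (side, shown px (332,490),(426,470)); two loose grey hubs (333,305),(419,370); two black/copper spools (327,260),(418,250); red collars (425,308),(308,388); brown rings, not meant, at (257,345),(221,459); the shelf with discs at (284,172)…(400,171), blue plate at its left (nearer the robot). Next, masks and triangulation.

```bash
cat >> h.py <<'E'
def blobs(im,mask,amin=60,amax=1e9):
    n,l,s,c=cv2.connectedComponentsWithStats(mask.astype(np.uint8))
    return [(int(s[i,4]),c[i].round(1),s[i,:4]) for i in range(1,n) if amin<s[i,4]<amax]
def tri(obs):
    A=np.zeros((3,3));b=np.zeros(3)
    for m,u,v in obs:
        c,d=ray(m,u,v);P=np.eye(3)-np.outer(d,d);A+=P;b+=P@c
    X=np.linalg.solve(A,b);return X,[float(np.linalg.norm(proj(m,X)-[u,v]).round(1)) for m,u,v in obs]
def hsv(im): return cv2.cvtColor(im,cv2.COLOR_RGB2HSV)
E
python3 - <<'E'
from h import *
ims={n:cam(n) for n in ['scene','side']}
pts={'hubA':((359,294),(333,295)),'hubB':((340,383),(420,361)),'fullA':((401,260),(327,249)),'fullB':((467,303),(418,238)),
'colA':((279,333),(308,381)),'colB':((414,352),(425,302)),'sp0':((184,386),(330,463)),'sp1':((237,431),(427,445)),
'm0':((452,183),(282,173)),'m1':((479,202),(321,172)),'m2':((507,222),(361,171)),'m3':((536,244),(400,171)),
'insA':((473,357),(470,268)),'insB':((238,294),(231,383)),'jar':((566,296),(470,190)),'tin':((316,481),(526,430)),'fast':((533,345),(488,236)),'brown1':((293,283),(257,340)),'brown2':((190,328),(221,452))}
for k,(a,b) in pts.items():
    X,e=tri([(ims['scene'][1],a[0]/1.4,a[1]/1.4),(ims['side'][1],b[0]/1.4,b[1]/1.4)])
    print(k,X.round(3),np.round(e,1))
for n in ims:
    H=hsv(ims[n][0]); print(n)
    for nm,mk in [('red',((H[...,0]<4)|(H[...,0]>174))&(H[...,1]>170)&(H[...,2]>90)),('copper/brown',(H[...,0]>3)&(H[...,0]<16)&(H[...,1]>90))]:
        for b in blobs(ims[n][0],mk,60,900): print(nm,b[0],b[1],H[int(b[1][1])+4,int(b[1][0])])
im=ims['side'][0]; save('cand',im[150:350,140:340],3)
E
```

```text
hubA [ 0.473 -0.012  0.047] [0.1 0.1]
hubB [ 0.599 -0.158  0.047] [0.2 0.2]
fullA [0.464 0.102 0.051] [0.1 0.1]
fullB [0.623 0.118 0.055] [0.1 0.1]
colA [ 0.434 -0.168  0.024] [0.1 0.1]
colB [ 0.623 -0.012  0.023] [0.  0.1]
sp0 [ 0.471 -0.358  0.1  ] [0.8 1.1]
sp1 [ 0.588 -0.339  0.098] [0.7 0.8]
m0 [0.376 0.331 0.06 ] [0.2 0.2]
m1 [0.452 0.334 0.057] [0.1 0.1]
m2 [0.532 0.332 0.058] [0.1 0.1]
m3 [0.609 0.331 0.055] [0.2 0.2]
insA [0.706 0.048 0.041] [0. 0.]
insB [ 0.327 -0.181  0.044] [0.5 0.6]
jar [0.736 0.261 0.058] [1.7 1.6]
tin [ 0.718 -0.298  0.07 ] [2.8 3.1]
fast [0.756 0.153 0.028] [1. 1.]
brown1 [ 0.353 -0.078  0.021] [0.3 0.4]
brown2 [ 0.321 -0.283  0.025] [0.2 0.3]
scene
red 230 [198.1 239.9] [  2 181 166]
red 219 [294.8 253.1] [  2 197 168]
copper/brown 420 [146.4  60.8] [13 98 47]
copper/brown 133 [285.2 199.5] [ 10 138  96]
copper/brown 302 [209. 205.] [ 11 154 103]
copper/brown 266 [399.2 227.8] [ 10 174 120]
copper/brown 133 [330.9 231.7] [ 10 142  99]
copper/brown 358 [136.3 237.7] [ 12 177 111]
side
red 94 [193.4  85.2] [  0 188  91]
red 214 [235.3  83.4] [  6 212  90]
red 521 [428.5 188.9] [  0 206 162]
red 216 [303.3 217.3] [  1 206 167]
red 295 [218.9 274. ] [  5 132 153]
copper/brown 284 [333.9 149.9] [ 10 206 115]
copper/brown 180 [297.9 186.5] [  9 160  91]
copper/brown 195 [233.6 193.5] [ 10 163  94]
copper/brown 460 [183.1 246.3] [ 11 177 104]
copper/brown 646 [157.2 327.5] [ 12 173  99]
```

View pics/cand.png

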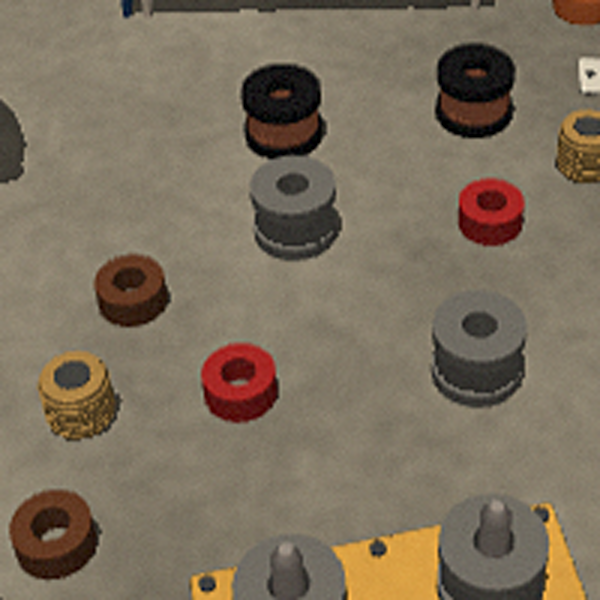

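The crop confirms red collars at crop px (491,212) and (240,382) as the ones meant; the brown rings at (131,290),(54,533) are the look-alikes and stay. Two-view heights agree with the text. Moving over the stand for a wrist look, with yaw 0.

```bash
python3 -m crank '[[[0.93,0.465,0,0,0,-0.226],[0.93,0.465,0,0,0,-0.226],[0.93,0.465,0,0,0,-0.226],[0.93,0.465,0,0,0,-0.226],[0.93,0.465,0,0,0,-0.226],[0.93,0.465,0,0,0,-0.226],[0.93,0.465,0,0,0,-0.226],[0.93,0.465,0,0,0,-0.226],[0.93,0.465,0,0,0,-0.226],[0.93,0.465,0,0,0,-0.226],[0.93,0.465,0,0,0,-0.226],[0.93,0.465,0,0,0,-0.226],[0.93,0.465,0,0,0,-0.226],[0.93,0.465,0,0,0,-0.226],[0.93,0.465,0,0,0,-0.226],[0.93,0.465,0,0,0,-0.226],[0,0,0,0,0,0],[0,0,0,0,0,0],[0,0,0,0,0,0]]]'
python3 - <<'E'
from h import *
o=bot.get_obs();print(o['ee_pos'],o['tcp_rot'],o['time'])
im,m=cam('wrist');save('w1',im,1.4);np.savez('w1',im=im,**m)
for k,X in {'sp0':(.471,-.358,.105),'sp1':(.588,-.339,.105)}.items(): print(k,proj(m,X)*1.4)
E
```

```text
time: 1.83
ee_pos: [0.5289, -0.3501, 0.2501]
tcp_rot: [-180.0, 0.0, 0.1]
wrist_force: [0.1, -0.1, -0.5]
opening: 0.0858
grasp_force: 0.0
[ 0.52893578 -0.35012712  0.2500841 ] [-1.79991519e+02  3.37776195e-02  8.53057061e-02] 1.8333
sp0 [410.56506008 377.2359422 ]
sp1 [377.34312738 179.84516401]
```

View pics/w1.png

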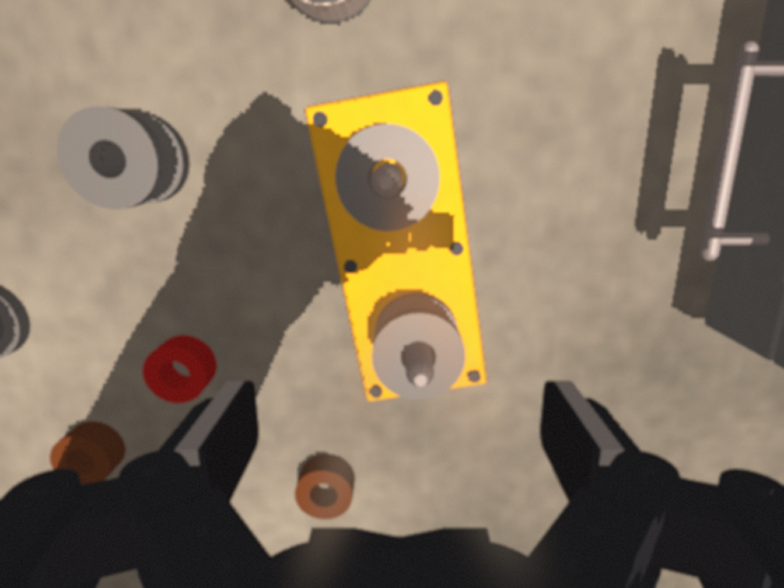

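The wrist view shows the stand (yellow, shown px (306,82)-(486,402)), the hub tops at (387,178) and (419,356), spindle tips at (389,178) and (420,381), with the fingers at left and right below.

```bash
python3 - <<'E'
from h import *
d=np.load('w1.npz');im=d['im'];m={k:d[k] for k in d if k!='im'}
for k in('vertical_fov','cx','cy'): m[k]=float(m[k])
H=hsv(im);y=((H[...,0]>15)&(H[...,0]<32)&(H[...,1]>150)).astype(np.uint8)
y[340:]=0
n,l,s,c=cv2.connectedComponentsWithStats(y)
P=np.argwhere(np.isin(l,[i for i in range(1,n) if s[i,4]>40]))[:,::-1].astype(np.float32)
W=np.array([onz(m,u,v,.02)[:2] for u,v in cv2.convexHull(P)[:,0]],np.float32)*1000
r=cv2.minAreaRect(W);print('base rect',r)
# tips and hub-top extents
for nm,(u,v) in {'tip0':(420,381),'tip1':(388,178)}.items(): print(nm,onz(m,u/1.4,v/1.4,.105).round(4))
for nm,(u,v) in {'h0':(418.5,356),'h1':(387,177)}.items(): print(nm,onz(m,u/1.4,v/1.4,.07).round(4))
E
```

```text
base rect ((528.4561767578125, -353.64019775390625), (227.2109832763672, 98.70989990234375), 9.902775764465332)
tip0 [ 0.4685 -0.3638  0.105 ]
tip1 [ 0.589  -0.3448  0.105 ]
h0 [ 0.4697 -0.3643  0.07  ]
h1 [ 0.5878 -0.3434  0.07  ]
```

```bash
python3 -m crank '[[[-0.745,-0.172,-0.5,0,0,0],[-0.745,-0.172,-0.5,0,0,0],[-0.745,-0.172,-0.5,0,0,0],[-0.745,-0.172,-0.5,0,0,0],[0,0,-0.91,0,0,0],[0,0,-0.91,0,0,0],[0,0,-0.91,0,0,0],[0,0,-0.91,0,0,0],[0,0,-0.91,0,0,0],[0,0,-0.91,0,0,0],[0,0,-0.91,0,0,0],[0,0,-0.91,0,0,0],[0,0,0,0,0,0],[0,0,0,0,0,0],[0,0,0,0,0,0]]]' 1 50
python3 -m crank '[[[0,0,0,0,0,0],[0,0,0,0,0,0],[0,0,0,0,0,0],[0,0,0,0,0,0],[0,0,0,0,0,0],[0,0,0,0,0,0]]]' 0.5 50
```

```text
time: 3.13
ee_pos: [0.4696, -0.3644, 0.0661]
tcp_rot: [179.9, -0.1, 0.0]
wrist_force: [-0.3, 0.2, 0.3]
opening: 0.0857
grasp_force: 0.0
time: 3.63
ee_pos: [0.4702, -0.3643, 0.0671]
tcp_rot: [179.9, -0.1, 0.0]
wrist_force: [-2.7, 0.9, 8.9]
opening: 0.0643
grasp_force: 53.8
```

```bash
python3 -m crank '[[[0,0,0.9,0,0,0],[0,0,0.9,0,0,0],[0,0,0.9,0,0,0],[0,0,0.9,0,0,0],[0,0,0.9,0,0,0],[0,0,0.9,0,0,0],[0,0,0.9,0,0,0],[0,0,0,0,0,0]]]'
cat > discs.py <<'E'
from h import *
from scipy.spatial import cKDTree
V={}
for n in['scene','side']:
    im,m=cam(n);H=hsv(im).astype(int)
    white=((H[...,2]>140)&(H[...,1]<50)).astype(np.uint8)
    cs,hier=cv2.findContours(white,cv2.RETR_CCOMP,cv2.CHAIN_APPROX_NONE)
    out=[]
    for c,h in zip(cs,hier[0]):
        if h[3]>=0 and cv2.contourArea(c)>80:
            M=cv2.moments(c);p=(M['m10']/M['m00'],M['m01']/M['m00']);X=onz(m,*p,.06)
            if .3<X[0]<.7 and .2<X[1]<.45: out.append((p,X))
    out.sort(key=lambda t:t[1][0]);V[n]=(m,out);print(n,[(np.round(p,1).tolist(),X[:2].round(4).tolist()) for p,X in out])
if len(V['scene'][1])==len(V['side'][1]):
    for a,b in zip(V['scene'][1],V['side'][1]):
        X,e=tri([(V['scene'][0],*a[0]),(V['side'][0],*b[0])]);print(X.round(4),e)
E
python3 discs.py
```

```text
time: 4.3
ee_pos: [0.4707, -0.3646, 0.1953]
tcp_rot: [179.8, -0.3, 0.1]
wrist_force: [1.0, -0.5, -0.1]
opening: 0.0646
grasp_force: 55.6
scene [([322.7, 130.5], [0.3744, 0.3315]), ([341.4, 144.2], [0.4529, 0.3296]), ([361.1, 158.6], [0.5312, 0.3275]), ([381.8, 173.9], [0.6089, 0.325])]
side []
```

```bash
sed -i 's/>140)&(H\[...,1\]<50)/>(140 if n=="scene" else 125))\&(H[...,1]<50)/' discs.py; python3 discs.py; python3 - <<'E'
from h import *
im,m=cam('side');H=hsv(im);print([H[y,x].tolist() for x,y in [(216,123),(243,123),(243,132),(228,135),(201,123)]])
E
```

```text
scene [([322.8, 130.6], [0.3747, 0.3313]), ([341.5, 144.2], [0.4531, 0.3296]), ([361.1, 158.6], [0.5311, 0.3274]), ([381.9, 173.9], [0.6091, 0.325])]
side []
[[19, 54, 113], [18, 61, 104], [17, 54, 99], [18, 57, 116], [18, 57, 107]]
```

```bash
python3 -m crank '[[[0,1,0,0,0,0],[0,1,0,0,0,0],[0,1,0,0,0,0],[0,1,0,0,0,0],[0,1,0,0,0,0],[0,1,0,0,0,0],[0,1,0,0,0,0],[0,1,0,0,0,0],[0,1,0,0,0,0],[0,1,0,0,0,0],[0,1,0,0,0,0],[0,1,0,0,0,0],[0,1,0,0,0,0],[0,1,0,0,0,0],[0,1,0,0,0,0],[0,1,0,0,0,0],[0,1,0,0,0,0],[0,1,0,0,0,0],[0,1,0,0,0,0],[0,1,0,0,0,0]]]'
python3 -m crank '[[[0,1,0,0,0,0],[0,1,0,0,0,0],[0,1,0,0,0,0],[0,1,0,0,0,0],[0,1,0,0,0,0],[0,1,0,0,0,0],[0,1,0,0,0,0],[0,1,0,0,0,0],[0,0,0,0,0,0],[0,0,0,0,0,0],[0,0,0,0,0,0]]]'
python3 - <<'E'
from h import *
im,m=cam('wrist');save('w2',im,1.4);np.savez('w2',im=im,**m)
ims,ms=cam('side');H=hsv(ims);print([H[y,x].tolist() for x,y in [(216,123),(243,123),(243,132),(228,135),(201,123)]])
E
```

```text
time: 6.22
ee_pos: [0.4697, 0.0172, 0.19]
tcp_rot: [-179.1, 0.1, 1.7]
wrist_force: [0.5, -1.0, -0.8]
opening: 0.0645
grasp_force: 55.6
time: 7.13
ee_pos: [0.4779, 0.0894, 0.1906]
tcp_rot: [-175.5, 0.0, 8.2]
wrist_force: [-0.9, -0.5, -0.9]
opening: 0.0639
grasp_force: 55.6
[[17, 49, 239], [135, 32, 16], [30, 35, 22], [23, 36, 57], [45, 15, 70]]
```

View pics/w2.png

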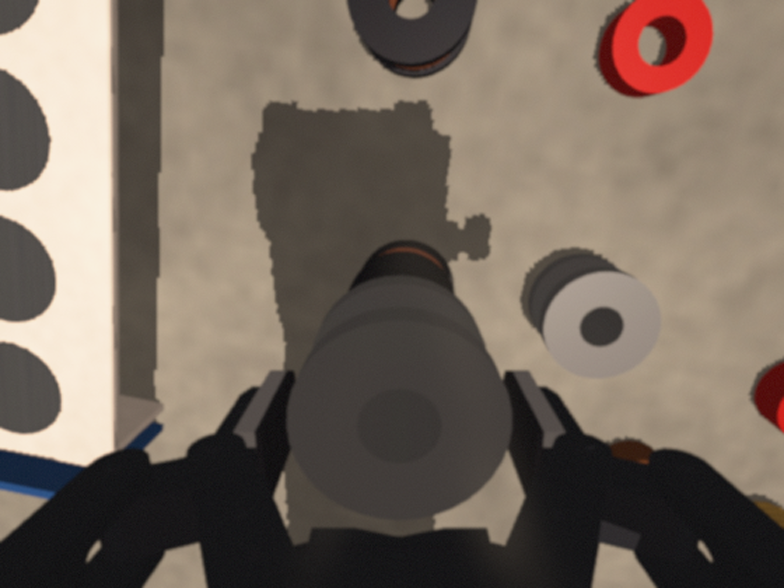

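The picture shows the held hub between the fingers, a full spool right below it, the shelf at left with the discs at shown px (15,388),(20,270),(10,130); the arm fell short of the commanded y, so I check the joints.

```bash
python3 - <<'E'
from h import *
o=bot.get_obs()
for k in o: print(k,np.round(o[k],3))
E
python3 -m crank '[[[0,0,0,0,0,0],[0,0,0,0,0,0],[0,0,0,0,0,0]]]';python3 -c "
from h import *
print(bot.get_obs()['q'].round(2))"
```

```text
time 7.233
q [  8.09   -4.593  -6.215  88.414   4.529 179.944]
qd [-0.201 -0.078  0.058  0.017  0.05  -0.007]
joint_efforts [ 2.0600e-01 -4.2291e+01  4.7545e+01  3.0000e-03  2.8200e-01 -0.0000e+00]
ee_pos [0.478 0.089 0.191]
tcp_rot [-1.75471e+02  3.20000e-02  8.14500e+00]
wrist_force [ 0.038 -0.933 -2.157]
torque [-0.107  0.018 -0.043]
grasp_force 55.605
opening 0.065
time: 7.48
ee_pos: [0.478, 0.0892, 0.1907]
tcp_rot: [-175.5, 0.0, 8.2]
wrist_force: [0.5, -0.4, 0.1]
opening: 0.0649
grasp_force: 55.6
[  8.09  -4.59  -6.21  88.41   4.54 179.94]
```

Joint 6 hit its 180° limit; yaw 180 (a half turn, same grasp) leaves it room everywhere here. Turning.

```bash
python3 -m crank '[[[0,0,0,-0.652,-0.093,0],[0,0.22,0,0,0,1],[0,0.22,0,0,0,1],[0,0.22,0,0,0,1],[0,0.22,0,0,0,1],[0,0.22,0,0,0,1],[0,0.22,0,0,0,1],[0,0.22,0,0,0,1],[0,0.22,0,0,0,1],[0,0.22,0,0,0,1],[0,0.22,0,0,0,1],[0,0.22,0,0,0,1],[0,0.22,0,0,0,1],[0,0.22,0,0,0,1],[0,0.22,0,0,0,1],[0,0.22,0,0,0,1],[0,0.22,0,0,0,1],[0,0.22,0,0,0,1],[0,0.22,0,0,0,1],[0,0.22,0,0,0,1]]]'
python3 -m crank '[[[0,0.22,0,0,0,1],[0,0.22,0,0,0,1],[0,0.22,0,0,0,1],[0,0.22,0,0,0,1],[0,0.22,0,0,0,1],[0,0.22,0,0,0,1],[0,0,0,0,0,0],[0,0,0,0,0,0]]]'
python3 - <<'E'
from h import *
o=bot.get_obs();print(o['q'].round(1),o['tcp_rot'])
im,m=cam('wrist');save('w3',im,1.4);np.savez('w3',im=im,**m)
H=hsv(im).astype(int)
white=((H[...,2]>140)&(H[...,1]<60)).astype(np.uint8)
cs,hier=cv2.findContours(white,cv2.RETR_CCOMP,cv2.CHAIN_APPROX_NONE)
for c,h in zip(cs,hier[0]):
    if cv2.contourArea(c)>800:
        (u,v),ax,_=cv2.fitEllipse(c);M=cv2.moments(c);p=(M['m10']/M['m00'],M['m01']/M['m00'])
        print(h[3]>=0,np.round((u,v),1),np.round(p,1),np.round(ax,0),onz(m,u,v,.06).round(4),onz(m,*p,.06).round(4))
E
```

```text
time: 9.15
ee_pos: [0.4797, 0.1619, 0.1907]
tcp_rot: [-179.5, 0.0, 140.0]
wrist_force: [0.1, 1.3, -0.6]
opening: 0.0643
grasp_force: 55.7
time: 9.82
ee_pos: [0.4797, 0.1882, 0.1906]
tcp_rot: [-179.5, 0.0, -179.3]
wrist_force: [-1.6, -0.3, -1.4]
opening: 0.0642
grasp_force: 55.7
[21.7 -0.4 -2.1 88.5 -0.5 20.9] [-1.79498920e+02  2.83912045e-02 -1.79263561e+02]
False [441.4 406.5] [441.7 406.1] [31. 44.] [0.6651 0.3327 0.06  ] [0.6647 0.3328 0.06  ]
False [489.4 152.9] [494.8 145.8] [164. 414.] [0.4344 0.3343 0.06  ] [0.4294 0.3373 0.06  ]
True [499.8  60.3] [499.8  60.3] [ 89. 108.] [0.3727 0.33   0.06  ] [0.3727 0.33   0.06  ]
False [380.7  30.7] [381.  33.] [ 23. 106.] [0.3556 0.2483 0.06  ] [0.357  0.2486 0.06  ]
False [117.4 160. ] [123.4 153.7] [280. 390.] [0.4437 0.0628 0.06  ] [0.439  0.0677 0.06  ]
True [179.6 179.6] [179.6 179.5] [ 85. 102.] [0.4576 0.1076 0.06  ] [0.4575 0.1076 0.06  ]
```

View pics/w3.png

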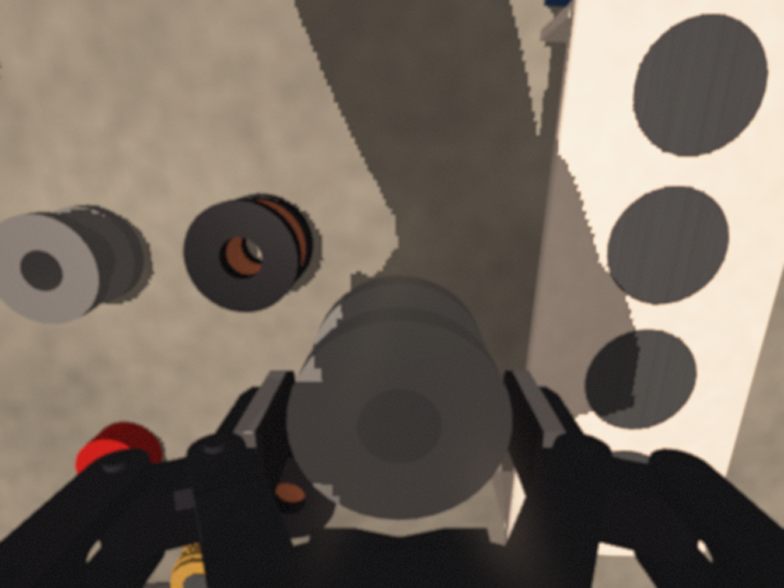

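```bash
python3 - <<'E'
from h import *
d=np.load('w3.npz');m={k:d[k] for k in d if k!='im'}
for k in('vertical_fov','cx','cy'): m[k]=float(m[k])
for p in[(700,84),(668,244.5),(641,379.5)]: print(onz(m,p[0]/1.4,p[1]/1.4,.06).round(4))
print('bore',onz(m,400/1.4,426/1.4,.1935).round(4),'rim',onz(m,400/1.4,412.5/1.4,.1935).round(4))
E
```

```text
[0.3725 0.3301 0.06  ]
[0.4505 0.3282 0.06  ]
[0.5288 0.3263 0.06  ]
bore [0.4799 0.1883 0.1935] rim [0.4757 0.1883 0.1935]
```

```bash
python3 -m crank '[[[-0.66,0.89,0,0.073,0,-0.107],[-0.66,0.89,0,0,0,0],[-0.66,0.89,0,0,0,0],[-0.66,0.89,0,0,0,0],[-0.66,0.89,0,0,0,0],[-0.66,0.89,0,0,0,0],[-0.66,0.89,0,0,0,0],[-0.66,0.89,0,0,0,0],[0,0,-0.8,0,0,0],[0,0,-0.8,0,0,0],[0,0,-0.8,0,0,0],[0,0,-0.8,0,0,0],[0,0,-0.6,0,0,0],[0,0,0,0,0,0],[0,0,0,0,0,0]]]'
```

```text
time: 11.12
ee_pos: [0.374, 0.3303, 0.1146]
tcp_rot: [-180.0, 0.0, -179.9]
wrist_force: [1.1, 0.3, -1.1]
opening: 0.0644
grasp_force: 55.7
```

Now lowering the last 7 mm gently, releasing, rising, and heading toward seat1.

```bash
python3 -m crank '[[[0,0,-0.15,0,0,0],[0,0,-0.15,0,0,0],[0,0,-0.08,0,0,0],[0,0,0,0,0,0]]]'
python3 -m crank '[[[0,0,0,0,0,0],[0,0,0,0,0,0],[0,0,0,0,0,0],[0,0,0,0,0,0]]]' 1
python3 -m crank '[[[0,0,1,0,0,0],[0,0,1,0,0,0],[0,0,1,0,0,0],[0,0,1,0,0,0],[0,0,1,0,0,0]]]'
```

```text
time: 11.45
ee_pos: [0.3743, 0.3307, 0.1072]
tcp_rot: [180.0, 0.1, -179.8]
wrist_force: [0.6, -0.6, -0.5]
opening: 0.0645
grasp_force: 55.7
time: 11.78
ee_pos: [0.3742, 0.3307, 0.1073]
tcp_rot: [180.0, 0.0, -179.8]
wrist_force: [-0.3, -0.3, 0.1]
opening: 0.0854
grasp_force: 0.0
time: 12.2
ee_pos: [0.3741, 0.3306, 0.2082]
tcp_rot: [180.0, 0.0, -179.8]
wrist_force: [-0.1, 0.1, 0.3]
opening: 0.0857
grasp_force: 0.0
```

```bash
python3 -m crank '[[[0.296,-0.936,0,0,0,0],[0.296,-0.936,0,0,0,0],[0.296,-0.936,0,0,0,0],[0.296,-0.936,0,0,0,0],[0.296,-0.936,0,0,0,0],[0.296,-0.936,0,0,0,0],[0.296,-0.936,0,0,0,0],[0.296,-0.936,0,0,0,0],[0.296,-0.936,0,0,0,0],[0.296,-0.936,0,0,0,0],[0.296,-0.936,0,0,0,0],[0.296,-0.936,0,0,0,0],[0.296,-0.936,0,0,0,0],[0.296,-0.936,0,0,0,0],[0.296,-0.936,0,0,0,0],[0.296,-0.936,0,0,0,0],[0.296,-0.936,0,0,0,0],[0.296,-0.936,0,0,0,0]]]'
python3 -m crank '[[[0.296,-0.936,0,0,0,0],[0.296,-0.936,0,0,0,0],[0.296,-0.936,0,0,0,0],[0.296,-0.936,0,0,0,0],[0.296,-0.936,0,0,0,0],[0.296,-0.936,0,0,0,0],[0.296,-0.936,0,0,0,0],[0.296,-0.936,0,0,0,0],[0.296,-0.936,0,0,0,0],[0.296,-0.936,0,0,0,0],[0.296,-0.936,0,0,0,0],[0.296,-0.936,0,0,0,0],[0.296,-0.936,0,0,0,0],[0.296,-0.936,0,0,0,0],[0.296,-0.936,0,0,0,0],[0.296,-0.936,0,0,0,0],[0.296,-0.936,0,0,0,0],[0.296,-0.936,0,0,0,0],[0,0,0,0,0,0],[0,0,0,0,0,0]]]'
```

```text
time: 13.7
ee_pos: [0.4809, -0.0073, 0.2072]
tcp_rot: [180.0, 0.1, -179.8]
wrist_force: [0.0, 1.2, -0.3]
opening: 0.0855
grasp_force: 0.0
time: 15.37
ee_pos: [0.5871, -0.3439, 0.2063]
tcp_rot: [180.0, -0.0, -179.9]
wrist_force: [-0.6, -0.3, 0.6]
opening: 0.0854
grasp_force: 0.0
```

```bash
python3 -m crank '[[[0,0,-0.88,0,0,0],[0,0,-0.88,0,0,0],[0,0,-0.88,0,0,0],[0,0,-0.88,0,0,0],[0,0,-0.88,0,0,0],[0,0,-0.88,0,0,0],[0,0,-0.88,0,0,0],[0,0,-0.88,0,0,0],[0,0,0,0,0,0],[0,0,0,0,0,0]]]'
python3 -m crank '[[[0,0,0,0,0,0],[0,0,0,0,0,0],[0,0,0,0,0,0],[0,0,0,0,0,0],[0,0,0,0,0,0]]]' 0.5 50
python3 -m crank '[[[0,0,0.9,0,0,0],[0,0,0.9,0,0,0],[0,0,0.9,0,0,0],[0,0,0.9,0,0,0],[0,0,0.9,0,0,0],[0,0,0.9,0,0,0],[0,0,0.9,0,0,0],[0,0,0,0,0,0]]]'
```

```text
time: 16.2
ee_pos: [0.5867, -0.3422, 0.0659]
tcp_rot: [179.9, -0.0, -179.8]
wrist_force: [0.4, -0.7, 0.6]
opening: 0.0857
grasp_force: 0.0
time: 16.62
ee_pos: [0.5882, -0.3436, 0.0688]
tcp_rot: [-179.9, 0.2, -179.8]
wrist_force: [-0.9, 1.2, 7.4]
opening: 0.0628
grasp_force: 55.6
time: 17.28
ee_pos: [0.5883, -0.3439, 0.1973]
tcp_rot: [-179.8, 0.4, -179.8]
wrist_force: [0.0, -0.5, 0.7]
opening: 0.0631
grasp_force: 55.3
```

```bash
python3 -m crank '[[[-0.19,0.934,0,0,0,0],[-0.19,0.934,0,0,0,0],[-0.19,0.934,0,0,0,0],[-0.19,0.934,0,0,0,0],[-0.19,0.934,0,0,0,0],[-0.19,0.934,0,0,0,0],[-0.19,0.934,0,0,0,0],[-0.19,0.934,0,0,0,0],[-0.19,0.934,0,0,0,0],[-0.19,0.934,0,0,0,0],[-0.19,0.934,0,0,0,0],[-0.19,0.934,0,0,0,0],[-0.19,0.934,0,0,0,0],[-0.19,0.934,0,0,0,0],[-0.19,0.934,0,0,0,0],[-0.19,0.934,0,0,0,0],[-0.19,0.934,0,0,0,0],[-0.19,0.934,0,0,0,0]]]'
python3 -m crank '[[[-0.19,0.934,0,0,0,0],[-0.19,0.934,0,0,0,0],[-0.19,0.934,0,0,0,0],[-0.19,0.934,0,0,0,0],[-0.19,0.934,0,0,0,0],[-0.19,0.934,0,0,0,0],[-0.19,0.934,0,0,0,0],[-0.19,0.934,0,0,0,0],[-0.19,0.934,0,0,0,0],[-0.19,0.934,0,0,0,0],[-0.19,0.934,0,0,0,0],[-0.19,0.934,0,0,0,0],[-0.19,0.934,0,0,0,0],[-0.19,0.934,0,0,0,0],[-0.19,0.934,0,0,0,0],[-0.19,0.934,0,0,0,0],[-0.19,0.934,0,0,0,0],[-0.19,0.934,0,0,0,0],[0,0,0,0,0,0],[0,0,0,0,0,0]]]'
python3 - <<'E'
from h import *
print(bot.get_obs()['tcp_rot'].round(2))
im,m=cam('wrist');save('w4',im,1.4)
E
```

```text
time: 18.78
ee_pos: [0.5184, -0.0062, 0.1918]
tcp_rot: [180.0, 0.0, -179.8]
wrist_force: [-0.1, -0.2, -1.4]
opening: 0.0628
grasp_force: 55.3
time: 20.45
ee_pos: [0.4501, 0.3296, 0.1916]
tcp_rot: [-180.0, 0.0, -179.7]
wrist_force: [1.1, 0.2, -1.3]
opening: 0.0626
grasp_force: 55.3
[-1.7998e+02  1.0000e-02 -1.7971e+02]
```

View pics/w4.png

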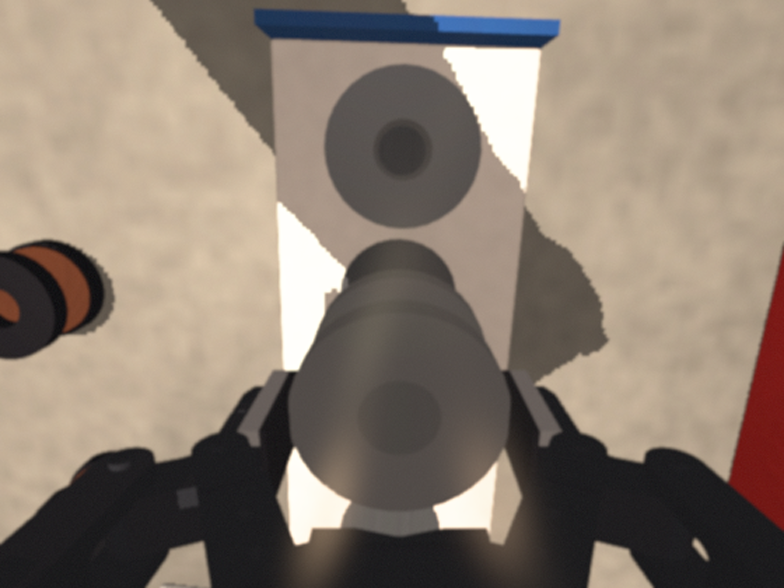

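Hub0 stands squarely on disc 0 (shown px (402,147)); hub1 is held over disc 1.

```bash
python3 -m crank '[[[0.2,-0.04,-1,0,0,0],[0,0,-1,0,0,0],[0,0,-1,0,0,0],[0,0,-0.9,0,0,0],[0,0,0,0,0,0],[0,0,-0.1,0,0,0],[0,0,-0.1,0,0,0],[0,0,0,0,0,0],[0,0,0,0,0,0]]]'
python3 -m crank '[[[0,0,-0.05,0,0,0],[0,0,-0.05,0,0,0],[0,0,0,0,0,0]]]'
```

```text
time: 21.25
ee_pos: [0.4549, 0.3285, 0.1114]
tcp_rot: [179.9, 0.1, -179.8]
wrist_force: [0.4, -0.0, -0.7]
opening: 0.0625
grasp_force: 55.3
time: 21.5
ee_pos: [0.4546, 0.3286, 0.1088]
tcp_rot: [180.0, 0.1, -179.8]
wrist_force: [-0.3, -0.0, 0.9]
opening: 0.0624
grasp_force: 55.5
```

```bash
python3 -m crank '[[[0,0,0,0,0,0],[0,0,0,0,0,0],[0,0,0,0,0,0],[0,0,0,0,0,0]]]' 1
python3 -m crank '[[[0,0,1,0,0,0],[0,0,1,0,0,0],[0,0,1,0,0,0],[0,0,1,0,0,0],[0.05,-0.94,0.5,0,0,0],[0.05,-0.94,0.5,0,0,0],[0.05,-0.94,0.5,0,0,0],[0.05,-0.94,0.5,0,0,0],[0.05,-0.94,0.5,0,0,0],[0.05,-0.94,0.5,0,0,0],[0.05,-0.94,0,0,0,0],[0.05,-0.94,0,0,0,0],[0.05,-0.94,0,0,0,0],[0.05,-0.94,0,0,0,0],[0.05,-0.94,0,0,0,0],[0.05,-0.94,0,0,0,0],[0.05,-0.94,0,0,0,0],[0.05,-0.94,0,0,0,0],[0.05,-0.94,0,0,0,0],[0.05,-0.94,0,0,0,0]]]'
python3 -m crank '[[[0.05,-0.94,0,0,0,0],[0.05,-0.94,0,0,0,0],[0,0,0,0,0,0],[0,0,0,0,0,0]]]'
python3 - <<'E'
from h import *
im,m=cam('wrist');save('w5',im,1.4);np.savez('w5',im=im,**m)
for k,X in dict(hubA=(.473,-.012,.05),fullA=(.464,.102,.05),colA=(.434,-.168,.024),hubB=(.599,-.158,.05)).items(): print(k,(proj(m,X)*1.4).round())
E
```

```text
time: 21.83
ee_pos: [0.4544, 0.3284, 0.1083]
tcp_rot: [180.0, 0.0, -179.8]
wrist_force: [-0.3, 0.1, 0.5]
opening: 0.0851
grasp_force: 0.0
time: 23.5
ee_pos: [0.4704, 0.0267, 0.2484]
tcp_rot: [180.0, 0.1, -179.8]
wrist_force: [0.2, -0.4, 0.2]
opening: 0.0854
grasp_force: 0.0
time: 23.83
ee_pos: [0.4724, -0.0106, 0.2483]
tcp_rot: [180.0, 0.0, -179.9]
wrist_force: [0.0, 0.8, 0.1]
opening: 0.0854
grasp_force: 0.0
hubA [397. 267.]
fullA [566. 254.]
colA [178. 204.]
hubB [204. 429.]
```

View pics/w5.png

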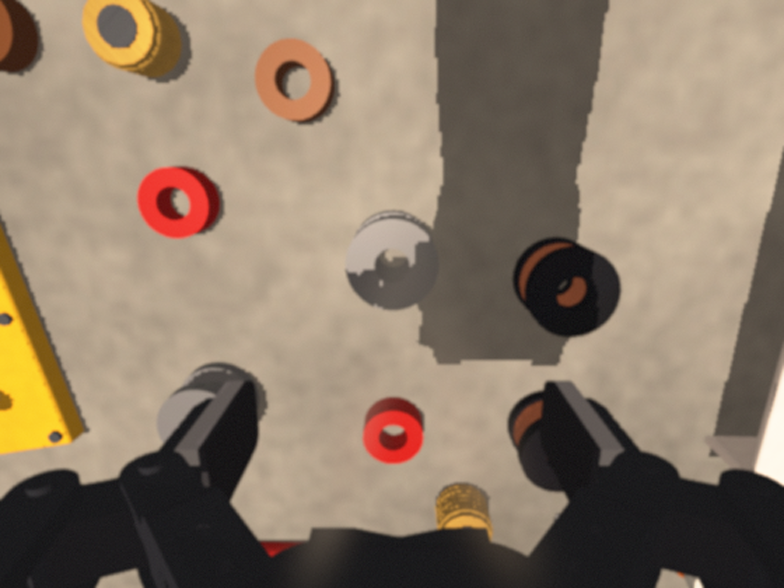

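The picture shows hubA top at (392,264), fullA top now at (573,290) (expected (566,254): it has been knocked), colA at (177,202), colB (393,437), fullB at (552,440) partly behind a finger. Measuring.

```bash
python3 - <<'E'
from h import *
d=np.load('w5.npz');m={k:d[k] for k in d if k!='im'}
for k in('vertical_fov','cx','cy'): m[k]=float(m[k])
for k,(u,v,z) in dict(hubA=(392,264,.05),fullA=(573.5,290,.05),colA=(177,201.5,.024),colB=(393,437,.024)).items(): print(k,onz(m,u/1.4,v/1.4,z).round(4))
ims={n:cam(n) for n in ['scene','side']}
for n,(im,_) in ims.items(): save('k_'+n,im,1.4)
E
```

```text
hubA [ 0.4711 -0.0157  0.05  ]
fullA [0.4892 0.1096 0.05  ]
colA [ 0.4321 -0.1682  0.024 ]
colB [ 0.6221 -0.0155  0.024 ]
```

```bash
python3 -m crank '[[[-0.05,-0.25,-0.92,0,0,0],[0,0,-0.92,0,0,0],[0,0,-0.92,0,0,0],[0,0,-0.92,0,0,0],[0,0,-0.92,0,0,0],[0,0,-0.92,0,0,0],[0,0,-0.92,0,0,0],[0,0,-0.92,0,0,0],[0,0,-0.92,0,0,0],[0,0,-0.92,0,0,0],[0,0,-0.92,0,0,0],[0,0,0,0,0,0],[0,0,0,0,0,0]]]'
python3 -m crank '[[[0,0,0,0,0,0],[0,0,0,0,0,0],[0,0,0,0,0,0],[0,0,0,0,0,0],[0,0,0,0,0,0]]]' 0.5 50
python3 -m crank '[[[0,0,1,0,0,0],[0,0,1,0,0,0],[0,0,1,0,0,0],[0,0,1,0,0,0],[0,0,1,0,0,0],[0,0,1,0,0,0],[0,0,1,0,0,0],[0,0,0,0,0,0]]]'
```

```text
time: 25.07
ee_pos: [0.4709, -0.0144, 0.0455]
tcp_rot: [180.0, -0.1, -179.7]
wrist_force: [-0.0, -0.0, 0.6]
opening: 0.0857
grasp_force: 0.0
time: 25.48
ee_pos: [0.4725, -0.0148, 0.0481]
tcp_rot: [180.0, 0.2, -179.8]
wrist_force: [-2.0, 1.3, 7.4]
opening: 0.0638
grasp_force: 54.8
time: 26.15
ee_pos: [0.473, -0.015, 0.191]
tcp_rot: [-180.0, 0.4, -179.8]
wrist_force: [0.8, 0.1, -0.4]
opening: 0.0633
grasp_force: 55.7
```

```bash
python3 -m crank '[[[0.158,0.95,0,0,0,0],[0.158,0.95,0,0,0,0],[0.158,0.95,0,0,0,0],[0.158,0.95,0,0,0,0],[0.158,0.95,0,0,0,0],[0.158,0.95,0,0,0,0],[0.158,0.95,0,0,0,0],[0.158,0.95,0,0,0,0],[0.158,0.95,0,0,0,0],[0.158,0.95,0,0,0,0],[0.158,0.95,0,0,0,0],[0.158,0.95,0,0,0,0],[0.158,0.95,0,0,0,0],[0.158,0.95,0,0,0,0],[0.158,0.95,0,0,0,0],[0.158,0.95,0,0,0,0],[0.158,0.95,0,0,0,0],[0.158,0.95,0,0,0,0],[0,0,0,0,0,0],[0,0,0,0,0,0]]]'
python3 - <<'E'
from h import *
im,m=cam('wrist');save('w6',im,1.4);np.savez('w6',im=im,**m)
E
```

```text
time: 27.82
ee_pos: [0.5282, 0.3276, 0.1855]
tcp_rot: [-180.0, 0.0, -179.7]
wrist_force: [-0.1, -0.1, -1.8]
opening: 0.0637
grasp_force: 55.7
```

View pics/w6.png

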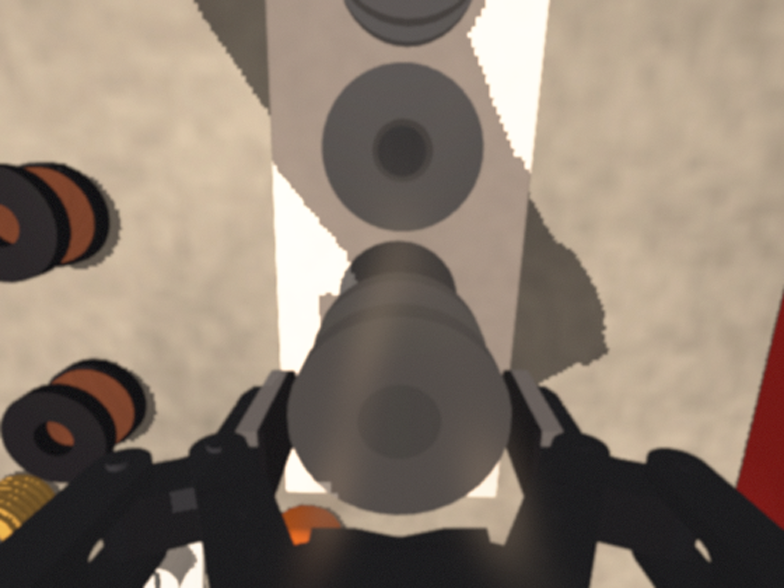

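Hub1 stands on disc 1 (top at shown px (403,147)); hubA is held over disc 2.

```bash
python3 - <<'E'
from h import *
d=np.load('w6.npz');m={k:d[k] for k in d if k!='im'}
for k in('vertical_fov','cx','cy'): m[k]=float(m[k])
print('hub1',onz(m,403/1.4,147/1.4,.11).round(4),'held bore',onz(m,400/1.4,422/1.4,.1875).round(4))
E
python3 -m crank '[[[0.14,-0.04,-1,0,0,0],[0,0,-1,0,0,0],[0,0,-1,0,0,0],[0,0,-0.6,0,0,0],[0,0,0,0,0,0],[0,0,-0.1,0,0,0],[0,0,-0.1,0,0,0],[0,0,0,0,0,0],[0,0,0,0,0,0]]]'
```

```text
hub1 [0.4524 0.3285 0.11  ] held bore [0.5276 0.3277 0.1875]
time: 28.62
ee_pos: [0.5315, 0.3263, 0.1109]
tcp_rot: [179.9, 0.1, -179.8]
wrist_force: [0.7, 1.0, -1.0]
opening: 0.0638
grasp_force: 55.7
```

```bash
python3 -m crank '[[[0,0,-0.07,0,0,0],[0,0,-0.06,0,0,0],[0,0,0,0,0,0]]]'
python3 -m crank '[[[0,0,0,0,0,0],[0,0,0,0,0,0],[0,0,0,0,0,0],[0,0,0,0,0,0]]]' 1
python3 -m crank '[[[0,0,1,0,0,0],[0,0,1,0,0,0],[0,0,1,0,0,0],[0,0,1,0,0,0],[0,0,1,0,0,0],[0.132,-0.976,0.4,0,0,0],[0.132,-0.976,0.4,0,0,0],[0.132,-0.976,0.4,0,0,0],[0.132,-0.976,0.4,0,0,0],[0.132,-0.976,0.4,0,0,0],[0.132,-0.976,0,0,0,0],[0.132,-0.976,0,0,0,0],[0.132,-0.976,0,0,0,0],[0.132,-0.976,0,0,0,0],[0.132,-0.976,0,0,0,0]]]'
python3 -m crank '[[[0.132,-0.976,0,0,0,0],[0.132,-0.976,0,0,0,0],[0.132,-0.976,0,0,0,0],[0.132,-0.976,0,0,0,0],[0.132,-0.976,0,0,0,0],[0.132,-0.976,0,0,0,0],[0.132,-0.976,0,0,0,0],[0.132,-0.976,0,0,0,0],[0.132,-0.976,0,0,0,0],[0.132,-0.976,0,0,0,0],[0.132,-0.976,0,0,0,0],[0.132,-0.976,0,0,0,0],[0.132,-0.976,0,0,0,0],[0.132,-0.976,0,0,0,0],[0.132,-0.976,0,0,0,0],[0,0,0,0,0,0],[0,0,0,0,0,0]]]'
python3 - <<'E'
from h import *
im,m=cam('wrist');save('w7',im,1.4);np.savez('w7',im=im,**m)
H=hsv(im).astype(int)
g=((H[...,2]>40)&(H[...,1]<28)).astype(np.uint8)
for b in blobs(im,g,500): print(b[0],b[1]*1.4,b[2]*1.4)
print((proj(m,(.597,-.162,.05))*1.4).round())
E
```

```text
time: 28.87
ee_pos: [0.5314, 0.3264, 0.1082]
tcp_rot: [180.0, 0.1, -179.8]
wrist_force: [-0.5, -0.2, 4.2]
opening: 0.0633
grasp_force: 56.1
time: 29.2
ee_pos: [0.5311, 0.3262, 0.1072]
tcp_rot: [180.0, 0.0, -179.8]
wrist_force: [0.7, -0.2, 0.6]
opening: 0.0852
grasp_force: 0.0
time: 30.45
ee_pos: [0.5575, 0.13, 0.2472]
tcp_rot: [180.0, 0.0, -179.8]
wrist_force: [0.0, -0.3, 1.0]
opening: 0.0855
grasp_force: 0.0
time: 31.87
ee_pos: [0.597, -0.1625, 0.2469]
tcp_rot: [180.0, 0.0, -179.9]
wrist_force: [0.1, 0.5, -0.0]
opening: 0.0857
grasp_force: 0.0
870 [757.96 435.54] [728.  397.6  56.   75.6]
[400. 266.]
```

View pics/w7.png

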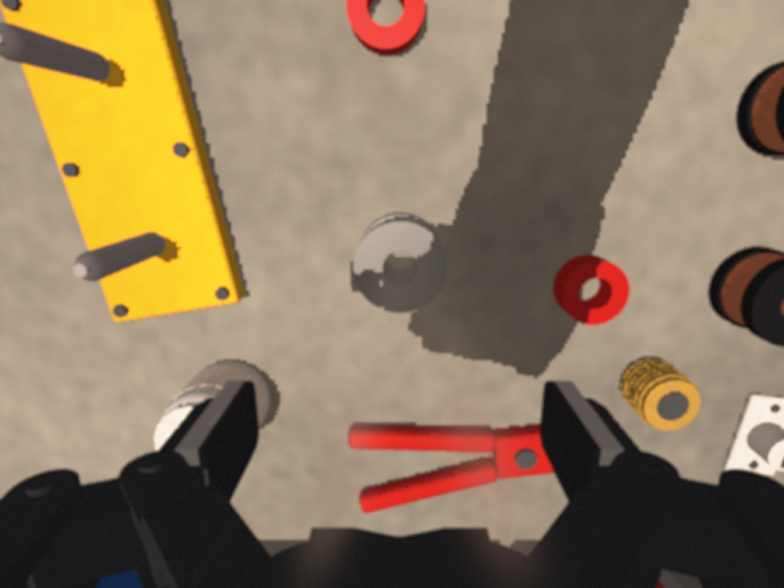

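HubB top is at shown px (398,264), right under the tool; bare spindles at left (base (160,245) and (105,72)), colB (591,289).

```bash
python3 -m crank '[[[-0.05,-0.03,-0.916,0,0,0],[0,0,-0.916,0,0,0],[0,0,-0.916,0,0,0],[0,0,-0.916,0,0,0],[0,0,-0.916,0,0,0],[0,0,-0.916,0,0,0],[0,0,-0.916,0,0,0],[0,0,-0.916,0,0,0],[0,0,-0.916,0,0,0],[0,0,-0.916,0,0,0],[0,0,-0.916,0,0,0],[0,0,0,0,0,0],[0,0,0,0,0,0]]]'
python3 -m crank '[[[0,0,0,0,0,0],[0,0,0,0,0,0],[0,0,0,0,0,0],[0,0,0,0,0,0],[0,0,0,0,0,0]]]' 0.5 50
python3 -m crank '[[[0,0,1,0,0,0],[0,0,1,0,0,0],[0,0,1,0,0,0],[0,0,1,0,0,0],[0,0,1,0,0,0],[0,0,1,0,0,0],[0,0,1,0,0,0],[0,0,0,0,0,0]]]'
python3 - <<'E'
from h import *
d=np.load('w7.npz');m={k:d[k] for k in d if k!='im'}
for k in('vertical_fov','cx','cy'): m[k]=float(m[k])
g=lambda u,v,z:onz(m,u/1.4,v/1.4,z).round(4)
print('tip1',g(80,271,.105),'tip0',g(3,42,.105),'colB',g(591.5,289,.024))
E
```

```text
time: 33.0
ee_pos: [0.5956, -0.1613, 0.0454]
tcp_rot: [180.0, -0.1, -179.7]
wrist_force: [0.1, -0.2, 0.7]
opening: 0.0857
grasp_force: 0.0
time: 33.42
ee_pos: [0.5972, -0.1624, 0.0479]
tcp_rot: [-180.0, 0.2, -179.8]
wrist_force: [-0.8, 2.3, 6.7]
opening: 0.0627
grasp_force: 55.6
time: 34.08
ee_pos: [0.5974, -0.1628, 0.191]
tcp_rot: [-179.9, 0.4, -179.8]
wrist_force: [1.4, 0.4, 0.6]
opening: 0.0627
grasp_force: 55.2
tip1 [ 0.5875 -0.3424  0.105 ] tip0 [ 0.4714 -0.3588  0.105 ] colB [ 0.6197 -0.0198  0.024 ]
```

```bash
python3 -m crank '[[[0.02,0.974,0,0,0,0],[0.02,0.974,0,0,0,0],[0.02,0.974,0,0,0,0],[0.02,0.974,0,0,0,0],[0.02,0.974,0,0,0,0],[0.02,0.974,0,0,0,0],[0.02,0.974,0,0,0,0],[0.02,0.974,0,0,0,0],[0.02,0.974,0,0,0,0],[0.02,0.974,0,0,0,0],[0.02,0.974,0,0,0,0],[0.02,0.974,0,0,0,0],[0.02,0.974,0,0,0,0]]]'
python3 -m crank '[[[0.02,0.974,0,0,0,0],[0.02,0.974,0,0,0,0],[0.02,0.974,0,0,0,0],[0.02,0.974,0,0,0,0],[0.02,0.974,0,0,0,0],[0.02,0.974,0,0,0,0],[0.02,0.974,0,0,0,0],[0.02,0.974,0,0,0,0],[0.02,0.974,0,0,0,0],[0.02,0.974,0,0,0,0],[0.02,0.974,0,0,0,0],[0.02,0.974,0,0,0,0],[0,0,0,0,0,0],[0,0,0,0,0,0]]]'
python3 - <<'E'
from h import *
im,m=cam('wrist');save('w8',im,1.4);np.savez('w8',im=im,**m)
E
```

```text
time: 35.17
ee_pos: [0.6012, 0.0917, 0.1854]
tcp_rot: [180.0, 0.0, -179.8]
wrist_force: [1.1, 0.6, -0.6]
opening: 0.0626
grasp_force: 55.1
time: 36.33
ee_pos: [0.6058, 0.3253, 0.1849]
tcp_rot: [-180.0, -0.0, -179.7]
wrist_force: [0.0, 0.2, -1.0]
opening: 0.0628
grasp_force: 55.1
```

View pics/w8.png

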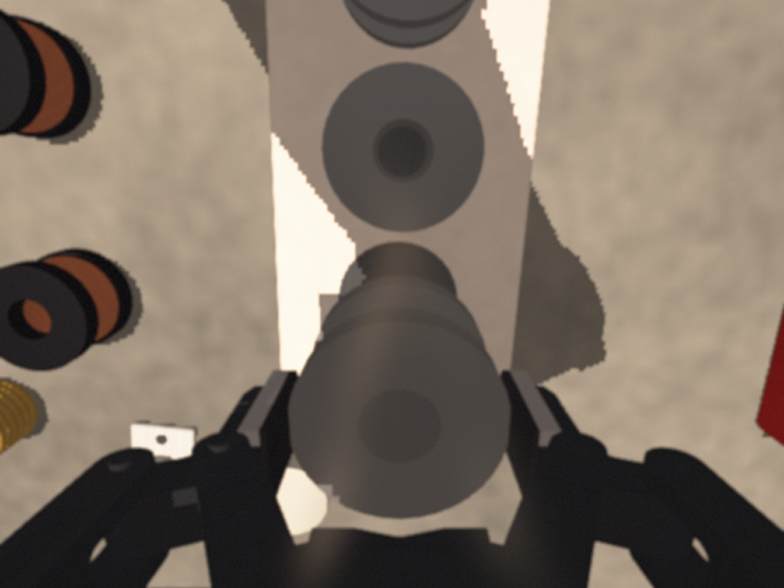

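Hub 2 stands squarely on disc 2 (shown px (403,147)); the last hub is held over disc 3. Placing it, then moving over the full spools.

```bash
python3 -m crank '[[[0.12,-0.04,-1,0,0,0],[0,0,-1,0,0,0],[0,0,-1,0,0,0],[0,0,-0.6,0,0,0],[0,0,0,0,0,0],[0,0,-0.1,0,0,0],[0,0,-0.1,0,0,0],[0,0,-0.08,0,0,0],[0,0,0,0,0,0],[0,0,0,0,0,0]]]'
python3 -m crank '[[[0,0,-0.05,0,0,0],[0,0,0,0,0,0]]]'
python3 -m crank '[[[0,0,0,0,0,0],[0,0,0,0,0,0],[0,0,0,0,0,0],[0,0,0,0,0,0]]]' 1
python3 -m crank '[[[0,0,1,0,0,0],[0,0,1,0,0,0],[0,0,1,0,0,0],[0,0,1,0,0,0],[0,0,1,0,0,0],[-0.25,-1,0.4,0,0,0],[-0.25,-1,0.4,0,0,0],[-0.25,-1,0.4,0,0,0],[-0.25,-1,0.4,0,0,0],[-0.25,-1,0.4,0,0,0],[-0.25,-1,0,0,0,0],[-0.25,-1,0,0,0,0],[-0.25,-1,0,0,0,0],[-0.25,-1,0,0,0,0],[-0.25,-1,0,0,0,0],[0,0,0,0,0,0],[0,0,0,0,0,0]]]'
python3 - <<'E'
from h import *
im,m=cam('wrist');save('w9',im,1.4);np.savez('w9',im=im,**m)
E
```

```text
time: 37.22
ee_pos: [0.6088, 0.3239, 0.1089]
tcp_rot: [180.0, 0.1, -179.8]
wrist_force: [-0.3, -0.4, -0.7]
opening: 0.0628
grasp_force: 55.1
time: 37.38
ee_pos: [0.6088, 0.324, 0.108]
tcp_rot: [180.0, 0.1, -179.8]
wrist_force: [0.0, -0.4, 3.9]
opening: 0.0634
grasp_force: 55.6
time: 37.72
ee_pos: [0.6085, 0.3238, 0.1071]
tcp_rot: [180.0, 0.0, -179.8]
wrist_force: [-0.4, 0.4, -0.6]
opening: 0.0854
grasp_force: 0.0
time: 39.13
ee_pos: [0.5585, 0.1231, 0.2476]
tcp_rot: [180.0, 0.1, -179.9]
wrist_force: [0.4, 0.8, -0.2]
opening: 0.0852
grasp_force: 0.0
```

View pics/w9.png

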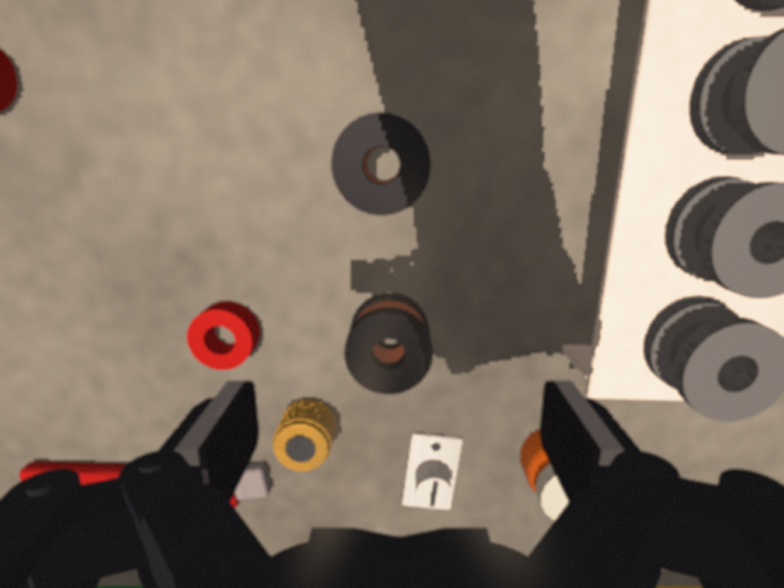

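Picture: hubs standing on the shelf at right; fullA top centre (381,163), fullB top centre (389,349), colB (223,336), bronze insert (305,445).

```bash
python3 - <<'E'
from h import *
d=np.load('w9.npz');m={k:d[k] for k in d if k!='im'}
for k in('vertical_fov','cx','cy'): m[k]=float(m[k])
g=lambda u,v,z:onz(m,u/1.4,v/1.4,z).round(4)
print('A',g(381,163.5,.05),'B',g(389,349,.05),'cB',g(223,336,.024))
print([proj(m,(0.6195,.117,.05))*1.4])
E
```

```text
A [0.4915 0.1112 0.05  ] B [0.6193 0.1159 0.05  ] cB [ 0.6198 -0.012   0.024 ]
[array([390.59541485, 349.2337809 ])]
```

```bash
python3 -m crank '[[[-0.85,-0.16,-0.5,0,0,0],[-0.85,-0.16,-0.5,0,0,0],[-0.85,-0.16,-0.5,0,0,0],[-0.85,-0.16,-0.5,0,0,0],[0,0,-0.9,0,0,0],[0,0,-0.9,0,0,0],[0,0,-0.9,0,0,0],[0,0,-0.9,0,0,0],[0,0,-0.9,0,0,0],[0,0,-0.9,0,0,0],[0,0,-0.9,0,0,0],[0,0,-0.9,0,0,0],[0,0,-0.9,0,0,0],[0,0,0,0,0,0],[0,0,0,0,0,0]]]'
python3 -m crank '[[[0,0,0,0,0,0],[0,0,0,0,0,0],[0,0,0,0,0,0],[0,0,0,0,0,0],[0,0,0,0,0,0]]]' 0.5 80
python3 -m crank '[[[0,0,1,0,0,0],[0,0,1,0,0,0],[0,0,1,0,0,0],[0,0,1,0,0,0],[0,0,1,0,0,0],[0,0,1,0,0,0],[0,0,1,0,0,0],[0,0,0,0,0,0]]]'
```

```text
time: 40.43
ee_pos: [0.49, 0.1116, 0.0446]
tcp_rot: [-180.0, -0.1, -179.7]
wrist_force: [0.3, -0.4, 0.9]
opening: 0.0857
grasp_force: 0.0
time: 40.85
ee_pos: [0.4917, 0.1113, 0.0473]
tcp_rot: [179.9, 0.2, -179.8]
wrist_force: [-1.4, 0.2, 7.0]
opening: 0.0618
grasp_force: 89.6
time: 41.52
ee_pos: [0.4919, 0.1113, 0.1898]
tcp_rot: [179.9, 0.4, -179.8]
wrist_force: [0.4, 0.8, -2.6]
opening: 0.0622
grasp_force: 90.6
```

```bash
python3 -m crank '[[[-0.046,-0.99,0,0,0,0],[-0.046,-0.99,0,0,0,0],[-0.046,-0.99,0,0,0,0],[-0.046,-0.99,0,0,0,0],[-0.046,-0.99,0,0,0,0],[-0.046,-0.99,0,0,0,0],[-0.046,-0.99,0,0,0,0],[-0.046,-0.99,0,0,0,0],[-0.046,-0.99,0,0,0,0],[-0.046,-0.99,0,0,0,0],[-0.046,-0.99,0,0,0,0],[-0.046,-0.99,0,0,0,0]]]'
python3 -m crank '[[[-0.046,-0.99,0,0,0,0],[-0.046,-0.99,0,0,0,0],[-0.046,-0.99,0,0,0,0],[-0.046,-0.99,0,0,0,0],[-0.046,-0.99,0,0,0,0],[-0.046,-0.99,0,0,0,0],[-0.046,-0.99,0,0,0,0],[-0.046,-0.99,0,0,0,0],[-0.046,-0.99,0,0,0,0],[-0.046,-0.99,0,0,0,0],[-0.046,-0.99,0,0,0,0],[-0.046,-0.99,0,0,0,0],[0,0,0,0,0,0],[0,0,0,0,0,0]]]'
python3 - <<'E'
from h import *
im,m=cam('wrist');save('w10',im,1.4);np.savez('w10',im=im,**m)
o=bot.get_obs();t=o['ee_pos'];print(o['tcp_rot'].round(2),t.round(4),(proj(m,t+[0,0,.0025])*1.4).round(1))
H=hsv(im)
k=((H[...,0]<20)&(H[...,1]>90)&(H[...,2]>15)).astype(np.uint8)
for b in blobs(im,k,100): print(b[0],b[1]*1.4,b[2]*1.4)
E
```

```text
time: 42.52
ee_pos: [0.4792, -0.1275, 0.1842]
tcp_rot: [180.0, 0.0, -179.8]
wrist_force: [1.0, -0.3, -3.7]
opening: 0.0622
grasp_force: 90.4
time: 43.68
ee_pos: [0.468, -0.3647, 0.1838]
tcp_rot: [179.9, -0.0, -179.9]
wrist_force: [-0.7, -0.4, -3.6]
opening: 0.0618
grasp_force: 90.5
[ 1.7993e+02 -2.0000e-02 -1.7984e+02] [ 0.4682 -0.364   0.1842] [402.1 425.6]
2273 [544.74  28.98] [497.    0.  105.   64.4]
2757 [725.9   35.14] [680.4   0.  103.6  71.4]
220 [395.36 187.18] [303.8 175.  169.4  30.8]
3784 [718.2  219.38] [663.6 176.4 109.2  89.6]
7351 [419.86 305.9 ] [326.2 211.4 168.  175. ]
1567 [399.  415.8] [359.8 392.   81.2  50.4]
2863 [481.32 460.46] [443.8 399.   84.  154. ]
```

View pics/w10.png

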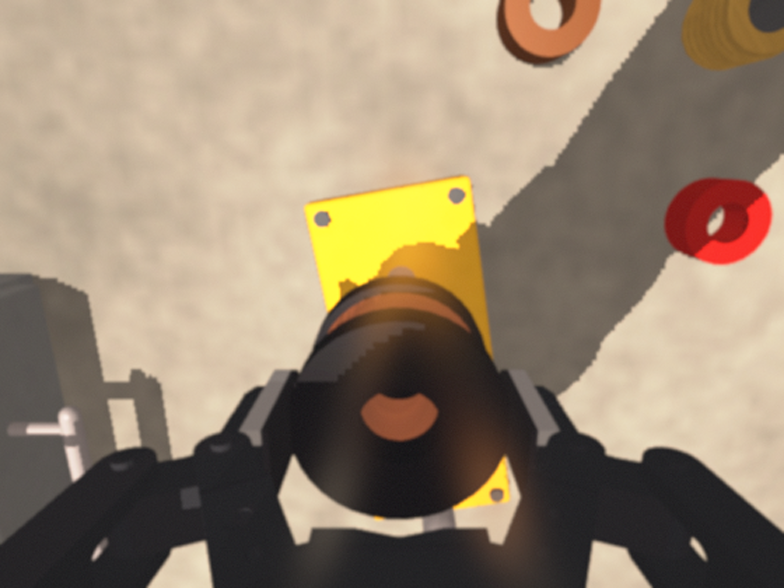

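The spool is held level above spindle 0 (top centre about (400,413) shown px). Lowering in stages, watching force.

```bash
python3 -m crank '[[[0.08,0.03,-0.7,0,0,0],[0,0,-0.7,0,0,0],[0,0,-0.5,0,0,0],[0,0,-0.3,0,0,0],[0,0,-0.3,0,0,0],[0,0,0,0,0,0]]]'
python3 -m crank '[[[0,0,-0.4,0,0,0],[0,0,-0.4,0,0,0],[0,0,-0.4,0,0,0],[0,0,0,0,0,0]]]'
```

```text
time: 44.23
ee_pos: [0.4698, -0.363, 0.1341]
tcp_rot: [179.9, -0.0, -179.8]
wrist_force: [0.3, -0.0, -3.5]
opening: 0.0619
grasp_force: 90.5
time: 44.57
ee_pos: [0.4694, -0.3632, 0.109]
tcp_rot: [179.9, -0.1, -179.8]
wrist_force: [-1.1, -0.2, -3.6]
opening: 0.0616
grasp_force: 90.5
```

```bash
python3 -m crank '[[[0,0,-0.5,0,0,0],[0,0,-0.5,0,0,0],[0,0,-0.5,0,0,0],[0,0,-0.3,0,0,0],[0,0,-0.1,0,0,0],[0,0,0,0,0,0],[0,0,0,0,0,0]]]'
python3 -m crank '[[[0,0,-0.05,0,0,0],[0,0,-0.05,0,0,0],[0,0,0,0,0,0]]]'
```

```text
time: 45.15
ee_pos: [0.4701, -0.3637, 0.0733]
tcp_rot: [180.0, 0.0, -179.8]
wrist_force: [-0.2, 0.2, -3.3]
opening: 0.0623
grasp_force: 90.6
time: 45.4
ee_pos: [0.4701, -0.3637, 0.0713]
tcp_rot: [-180.0, 0.1, -179.8]
wrist_force: [-0.6, -1.0, -3.4]
opening: 0.0618
grasp_force: 90.6
```

```bash
python3 -m crank '[[[0,0,-0.1,0,0,0],[0,0,-0.08,0,0,0],[0,0,-0.04,0,0,0],[0,0,0,0,0,0]]]'
python3 -m crank '[[[0,0,0,0,0,0],[0,0,0,0,0,0],[0,0,0,0,0,0],[0,0,0,0,0,0]]]' 1
python3 -m crank '[[[0,0,1,0,0,0],[0,0,1,0,0,0],[0,0,1,0,0,0],[0,0,1,0,0,0],[0,0,1,0,0,0],[0,0,1,0,0,0],[0,0,1,0,0,0],[0,0,0.9,0,0,0],[0,0,0,0,0,0]]]'
python3 - <<'E'
from h import *
im,m=cam('wrist');save('w11',im,1.4);np.savez('w11',im=im,**m)
for n in['scene','side']: im,mm=cam(n);save('chk_'+n,im,1.4)
E
```

```text
time: 45.73
ee_pos: [0.4701, -0.3637, 0.0675]
tcp_rot: [-180.0, 0.1, -179.8]
wrist_force: [-2.1, 1.4, 3.6]
opening: 0.0621
grasp_force: 91.2
time: 46.07
ee_pos: [0.4702, -0.3637, 0.0669]
tcp_rot: [-180.0, 0.1, -179.8]
wrist_force: [-0.0, 0.1, 0.2]
opening: 0.0854
grasp_force: 0.0
time: 46.82
ee_pos: [0.4709, -0.3643, 0.2289]
tcp_rot: [-179.8, 0.3, -179.8]
wrist_force: [0.4, -0.4, 0.9]
opening: 0.0856
grasp_force: 0.0
```

View pics/w11.png

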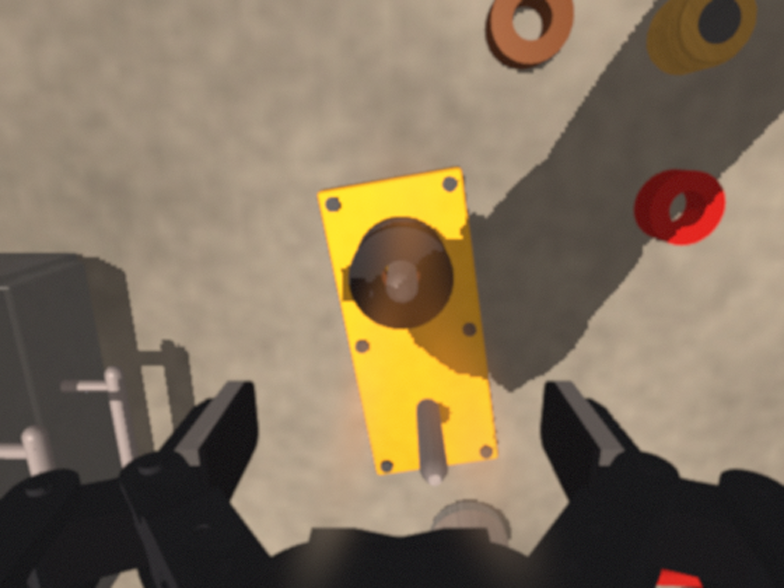

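Full spool is seated on spindle 0 (top (401,272) shown px, ring of spindle visible at its centre; spindle 1 still bare, base (428,405)). The viewing budget is used up, so I continue with numeric detection; moving to the second full spool and testing a detector on stored pictures.

```bash
python3 -m crank '[[[0.297,0.96,0,0.03,0.04,0],[0.297,0.96,0,0,0,0],[0.297,0.96,0,0,0,0],[0.297,0.96,0,0,0,0],[0.297,0.96,0,0,0,0],[0.297,0.96,0,0,0,0],[0.297,0.96,0,0,0,0],[0.297,0.96,0,0,0,0],[0.297,0.96,0,0,0,0],[0.297,0.96,0,0,0,0],[0.297,0.96,0,0,0,0],[0.297,0.96,0,0,0,0],[0.297,0.96,0,0,0,0]]]'
python3 -m crank '[[[0.297,0.96,0,0,0,0],[0.297,0.96,0,0,0,0],[0.297,0.96,0,0,0,0],[0.297,0.96,0,0,0,0],[0.297,0.96,0,0,0,0],[0.297,0.96,0,0,0,0],[0.297,0.96,0,0,0,0],[0.297,0.96,0,0,0,0],[0.297,0.96,0,0,0,0],[0.297,0.96,0,0,0,0],[0.297,0.96,0,0,0,0],[0.297,0.96,0,0,0,0],[0,0,0,0,0,0],[0,0,0,0,0,0]]]'
cat > circ.py <<'E'
from h import *
def circ(im,m,X,r):
    # circle of radius r near X (top face), metric top view by homography on the plane z=X[2]
    s=2500.;w=.075;c=np.float32([[X[0]+a*w,X[1]+b*w] for a,b in((-1,-1),(1,-1),(1,1),(-1,1))])
    src=np.float32([proj(m,[*p,X[2]]) for p in c]);N=int(2*w*s);dst=np.float32([[0,0],[N,0],[N,N],[0,N]])
    g=cv2.warpPerspective(cv2.cvtColor(im,cv2.COLOR_RGB2GRAY),cv2.getPerspectiveTransform(src,dst),(N,N))
    g=cv2.GaussianBlur(g,(0,0),3)
    h=cv2.HoughCircles(g,cv2.HOUGH_GRADIENT,1.5,60,param1=60,param2=15,minRadius=int((r-.0015)*s),maxRadius=int((r+.0015)*s))
    return None if h is None else [(X[0]-w+a/s,X[1]-w+b/s,q/s) for a,b,q in np.round(h[0][:3],1)]
def load(f):
    d=np.load(f+'.npz');m={k:d[k] for k in d if k!='im'}
    for k in('vertical_fov','cx','cy'): m[k]=float(m[k])
    return d['im'],m
E
python3 - <<'E'
from circ import *
for f,X in[('w9',(.485,.105,.05)),('w9',(.62,.12,.05)),('w5',(.47,-.01,.05)),('w11',(.47,-.364,.07))]: print(f,np.round(circ(*load(f),X,.032),4).tolist())
im,m=cam('wrist');np.savez('w12',im=im,**m);print(np.round(circ(im,m,(.6193,.116,.05),.032),4).tolist())
E
```

```text
time: 48.05
ee_pos: [0.547, -0.113, 0.2232]
tcp_rot: [179.8, -0.3, -179.8]
wrist_force: [0.1, -0.4, 0.4]
opening: 0.0855
grasp_force: 0.0
time: 49.22
ee_pos: [0.6182, 0.117, 0.223]
tcp_rot: [179.8, -0.4, -179.7]
wrist_force: [0.2, -1.2, 0.5]
opening: 0.0851
grasp_force: 0.0
w9 [[0.4925000071525574, 0.11069999635219574, 0.03150000050663948]]
w9 [[0.6226999759674072, 0.11550000309944153, 0.03220000118017197], [0.689300000667572, 0.05609999969601631, 0.03229999914765358], [0.5963000059127808, 0.05790000036358833, 0.030799999833106995]]
w5 [[0.47209998965263367, -0.015699999406933784, 0.03180000185966492]]
w11 [[0.47029998898506165, -0.364300012588501, 0.03150000050663948], [0.43970000743865967, -0.4189000129699707, 0.03150000050663948]]
[[0.6226000189781189, 0.11509999632835388, 0.03220000118017197]]
```

```bash
python3 -m crank '[[[0.14,-0.075,-0.89,-0.03,-0.04,0],[0,0,-0.89,0,0,0],[0,0,-0.89,0,0,0],[0,0,-0.89,0,0,0],[0,0,-0.89,0,0,0],[0,0,-0.89,0,0,0],[0,0,-0.89,0,0,0],[0,0,-0.89,0,0,0],[0,0,-0.89,0,0,0],[0,0,-0.89,0,0,0],[0,0,0,0,0,0],[0,0,0,0,0,0]]]'
python3 -m crank '[[[0,0,0,0,0,0],[0,0,0,0,0,0],[0,0,0,0,0,0],[0,0,0,0,0,0],[0,0,0,0,0,0]]]' 0.5 80
python3 -m crank '[[[0,0,1,0,0,0],[0,0,1,0,0,0],[0,0,1,0,0,0],[0,0,1,0,0,0],[0,0,1,0,0,0],[0,0,1,0,0,0],[0,0,1,0,0,0],[0,0,0,0,0,0]]]'
```

```text
time: 50.27
ee_pos: [0.6204, 0.1138, 0.046]
tcp_rot: [-180.0, -0.1, -179.9]
wrist_force: [0.0, 0.8, 0.2]
opening: 0.0854
grasp_force: 0.0
time: 50.68
ee_pos: [0.6224, 0.1148, 0.0495]
tcp_rot: [180.0, 0.2, -179.8]
wrist_force: [-2.1, -0.8, 7.2]
opening: 0.0623
grasp_force: 87.9
time: 51.35
ee_pos: [0.6227, 0.115, 0.1921]
tcp_rot: [179.9, 0.4, -179.8]
wrist_force: [0.1, 0.6, -2.5]
opening: 0.0627
grasp_force: 89.3
```

```bash
python3 -m crank '[[[-0.07,-0.955,0,0,0,0],[-0.07,-0.955,0,0,0,0],[-0.07,-0.955,0,0,0,0],[-0.07,-0.955,0,0,0,0],[-0.07,-0.955,0,0,0,0],[-0.07,-0.955,0,0,0,0],[-0.07,-0.955,0,0,0,0],[-0.07,-0.955,0,0,0,0],[-0.07,-0.955,0,0,0,0],[-0.07,-0.955,0,0,0,0],[-0.07,-0.955,0,0,0,0],[-0.07,-0.955,0,0,0,0]]]'
python3 -m crank '[[[-0.07,-0.955,0,0,0,0],[-0.07,-0.955,0,0,0,0],[-0.07,-0.955,0,0,0,0],[-0.07,-0.955,0,0,0,0],[-0.07,-0.955,0,0,0,0],[-0.07,-0.955,0,0,0,0],[-0.07,-0.955,0,0,0,0],[-0.07,-0.955,0,0,0,0],[-0.07,-0.955,0,0,0,0],[-0.07,-0.955,0,0,0,0],[-0.07,-0.955,0,0,0,0],[-0.07,-0.955,0,0,0,0],[0,0,0,0,0,0],[0,0,0,0,0,0]]]'
python3 - <<'E'
from circ import *
im,m=cam('wrist');o=bot.get_obs();t=o['ee_pos'];print(t.round(4),o['tcp_rot'].round(2),np.round(circ(im,m,(t[0],t[1],t[2]),.032),4).tolist())
E
```

```text
time: 52.35
ee_pos: [0.6042, -0.1153, 0.1859]
tcp_rot: [180.0, -0.0, -179.8]
wrist_force: [1.1, -0.2, -4.2]
opening: 0.0625
grasp_force: 89.3
time: 53.52
ee_pos: [0.5873, -0.3444, 0.1855]
tcp_rot: [179.9, -0.0, -179.9]
wrist_force: [-0.9, 0.8, -3.2]
opening: 0.0624
grasp_force: 89.3
[ 0.5875 -0.3436  0.1858] [ 1.7995e+02 -1.0000e-02 -1.7984e+02] [[0.589, -0.3445, 0.0309], [0.5404, -0.2947, 0.0308]]
```

```bash
python3 -m crank '[[[0,0,-0.7,0,0,0],[0,0,-0.7,0,0,0],[0,0,-0.5,0,0,0],[0,0,-0.3,0,0,0],[0,0,-0.3,0,0,0],[0,0,0,0,0,0]]]'
python3 -m crank '[[[0,0,-0.4,0,0,0],[0,0,-0.4,0,0,0],[0,0,-0.4,0,0,0],[0,0,0,0,0,0]]]'
```

```text
time: 54.07
ee_pos: [0.5875, -0.343, 0.1356]
tcp_rot: [179.9, -0.0, -179.8]
wrist_force: [0.2, 0.1, -3.9]
opening: 0.0624
grasp_force: 89.2
time: 54.4
ee_pos: [0.5871, -0.3432, 0.1104]
tcp_rot: [179.9, -0.1, -179.8]
wrist_force: [-0.4, 0.3, -3.2]
opening: 0.0628
grasp_force: 89.2
```

```bash
python3 -m crank '[[[0,0,-0.5,0,0,0],[0,0,-0.5,0,0,0],[0,0,-0.5,0,0,0],[0,0,-0.2,0,0,0],[0,0,-0.1,0,0,0],[0,0,0,0,0,0],[0,0,0,0,0,0]]]'
```

```text
time: 54.98
ee_pos: [0.5879, -0.3436, 0.077]
tcp_rot: [-180.0, 0.1, -179.8]
wrist_force: [-1.3, -0.1, -3.4]
opening: 0.0629
grasp_force: 89.3
```

```bash
python3 -m crank '[[[0,0,-0.15,0,0,0],[0,0,-0.12,0,0,0],[0,0,-0.08,0,0,0],[0,0,0,0,0,0],[0,0,0,0,0,0]]]'
python3 -m crank '[[[0,0,-0.04,0,0,0],[0,0,0,0,0,0]]]'
python3 -m crank '[[[0,0,0,0,0,0],[0,0,0,0,0,0],[0,0,0,0,0,0],[0,0,0,0,0,0]]]' 1
python3 -m crank '[[[0,0,1,0,0,0],[0,0,1,0,0,0],[0,0,1,0,0,0],[0,0,1,0,0,0],[0,0,1,0,0,0],[0,0,1,0,0,0],[0,0,1,0,0,0],[0,0,1,0,0,0],[0,0,1,0,0,0],[-0.6,0.6,0,0,0,0],[-1,1,0,0,0,0],[-1,1,0,0,0,0],[-1,1,0,0,0,0],[-1,1,0,0,0,0],[-1,1,0,0,0,0],[-1,1,0,0,0,0],[-1,1,0,0,0,0],[0,1,0,0,0,0],[0,0,0,0,0,0],[0,0,0,0,0,0]]]'
python3 - <<'E'
from circ import *
im,m=cam('wrist');np.savez('w13',im=im,**m);H=hsv(im)
r=(((H[...,0]<5)|(H[...,0]>172))&(H[...,1]>150)&(H[...,2]>50)).astype(np.uint8)
for b in blobs(im,r,150): print(b[0],b[1],b[2],onz(m,*b[1],.024).round(3))
print(proj(m,(.432,-.167,.024)),circ(im,m,(.432,-.167,.024),.025))
for s in[(.588,-.3435,.07),(.47,-.3637,.07)]: print(proj(m,s),circ(im,m,s,.032))
E
```

```text
time: 55.4
ee_pos: [0.5877, -0.3435, 0.0697]
tcp_rot: [180.0, 0.0, -179.8]
wrist_force: [-0.2, 0.1, -4.2]
opening: 0.0626
grasp_force: 89.3
time: 55.57
ee_pos: [0.5877, -0.3436, 0.0696]
tcp_rot: [-180.0, 0.1, -179.8]
wrist_force: [-2.4, 0.5, 2.6]
opening: 0.0623
grasp_force: 89.8
time: 55.9
ee_pos: [0.5879, -0.3436, 0.0691]
tcp_rot: [-180.0, 0.1, -179.8]
wrist_force: [0.1, 0.3, -0.6]
opening: 0.0855
grasp_force: 0.0
time: 57.57
ee_pos: [0.4358, -0.171, 0.2495]
tcp_rot: [-180.0, 0.1, -179.7]
wrist_force: [0.1, -0.5, 0.1]
opening: 0.0857
grasp_force: 0.0
1329 [283.8 177.9] [261 155  47  48] [ 0.43  -0.173  0.024]
[289.42599149 180.07750485] [(np.float32(0.42931998), np.float32(-0.17208), np.float32(0.02472)), (np.float32(0.39628), np.float32(-0.13431999), np.float32(0.025360001))]
[116.771932   337.39991277] [(np.float32(0.58892), np.float32(-0.34202), np.float32(0.032879997)), (np.float32(0.56188), np.float32(-0.31682003), np.float32(0.0322))]
[ 77.89663118 228.88282617] [(np.float32(0.47028), np.float32(-0.36398), np.float32(0.03152)), (np.float32(0.46012002), np.float32(-0.33758), np.float32(0.03152))]
```

```bash
python3 -m crank '[[[-0.28,-0.05,-0.94,0,0,0],[0,0,-0.94,0,0,0],[0,0,-0.94,0,0,0],[0,0,-0.94,0,0,0],[0,0,-0.94,0,0,0],[0,0,-0.94,0,0,0],[0,0,-0.94,0,0,0],[0,0,-0.94,0,0,0],[0,0,-0.94,0,0,0],[0,0,-0.94,0,0,0],[0,0,-0.94,0,0,0],[0,0,-0.94,0,0,0],[0,0,0,0,0,0],[0,0,0,0,0,0]]]'
python3 -m crank '[[[0,0,0,0,0,0],[0,0,0,0,0,0],[0,0,0,0,0,0],[0,0,0,0,0,0],[0,0,0,0,0,0],[0,0,0,0,0,0]]]' 0.35 40
```

```text
time: 58.78
ee_pos: [0.4297, -0.1729, 0.0227]
tcp_rot: [179.9, -0.1, -179.8]
wrist_force: [0.0, 0.1, 0.9]
opening: 0.0855
grasp_force: 0.0
time: 59.28
ee_pos: [0.431, -0.1729, 0.0249]
tcp_rot: [-180.0, 0.2, -179.8]
wrist_force: [-1.0, -0.3, 5.6]
opening: 0.0492
grasp_force: 41.6
```

```bash
python3 -m crank '[[[0,0,1,0,0,0],[0,0,1,0,0,0],[0,0,1,0,0,0],[0,0,1,0,0,0],[0,0,1,0,0,0],[0,0,1,0,0,0],[0,0,1,0,0,0],[0.2,-0.955,0,0,0,0],[0.2,-0.955,0,0,0,0],[0.2,-0.955,0,0,0,0],[0.2,-0.955,0,0,0,0],[0.2,-0.955,0,0,0,0],[0.2,-0.955,0,0,0,0],[0.2,-0.955,0,0,0,0],[0.2,-0.955,0,0,0,0],[0.2,-0.955,0,0,0,0],[0.2,-0.955,0,0,0,0],[0,0,0,0,0,0],[0,0,0,0,0,0],[0,0,0,0,0,0]]]'
python3 - <<'E'
from circ import *
im,m=cam('wrist');np.savez('w14',im=im,**m);o=bot.get_obs();t=o['ee_pos'];print(t.round(4),o['tcp_rot'].round(2));H=hsv(im)
r=(((H[...,0]<5)|(H[...,0]>172))&(H[...,1]>130)&(H[...,2]>30)).astype(np.uint8)
for b in blobs(im,r,150): print(b[0],b[1],b[2])
print('tcp px',proj(m,t),circ(im,m,(t[0],t[1],t[2]-.001),.025))
E
```

```text
time: 60.95
ee_pos: [0.47, -0.3631, 0.1636]
tcp_rot: [180.0, 0.0, -179.8]
wrist_force: [-0.4, 0.1, -1.2]
opening: 0.0493
grasp_force: 42.0
[ 0.4701 -0.3629  0.1637] [ 1.7999e+02  5.0000e-02 -1.7978e+02]
7007 [283.2 305.3] [224 236 123 119]
tcp px [286.0628604  300.24149118] [(np.float64(0.43798227880100843), np.float64(-0.35781339871421886), np.float32(0.0234)), (np.float64(0.47158228132824537), np.float64(-0.36317339109912944), np.float32(0.02464)), (np.float64(0.4211822794000351), np.float64(-0.31461339014307094), np.float32(0.02472))]
```

```bash
python3 -m crank '[[[-0.04,-0.03,-0.6,0,0,0],[0,0,-0.6,0,0,0],[0,0,-0.4,0,0,0],[0,0,-0.4,0,0,0],[0,0,-0.4,0,0,0],[0,0,-0.3,0,0,0],[0,0,-0.2,0,0,0],[0,0,0,0,0,0],[0,0,0,0,0,0]]]'
```

```text
time: 61.75
ee_pos: [0.4693, -0.3641, 0.1053]
tcp_rot: [180.0, 0.0, -179.8]
wrist_force: [0.1, -0.2, -0.6]
opening: 0.049
grasp_force: 42.0
```

```bash
python3 -m crank '[[[0,0,-0.2,0,0,0],[0,0,-0.15,0,0,0],[0,0,-0.08,0,0,0],[0,0,-0.05,0,0,0],[0,0,0,0,0,0],[0,0,0,0,0,0]]]'
python3 -m crank '[[[0,0,-0.05,0,0,0],[0,0,0,0,0,0]]]'
```

```text
time: 62.25
ee_pos: [0.4694, -0.3641, 0.0957]
tcp_rot: [180.0, 0.0, -179.8]
wrist_force: [-0.8, 0.2, -1.5]
opening: 0.0493
grasp_force: 42.0
time: 62.42
ee_pos: [0.4694, -0.3642, 0.095]
tcp_rot: [-180.0, 0.0, -179.8]
wrist_force: [-2.2, 1.4, 0.8]
opening: 0.0491
grasp_force: 42.2
```

```bash
python3 -m crank '[[[0,0,-0.03,0,0,0],[0,0,0,0,0,0]]]'
python3 -m crank '[[[0,0,0,0,0,0],[0,0,0,0,0,0],[0,0,0,0,0,0],[0,0,0,0,0,0],[0,0,0,0,0,0]]]' 1
python3 -m crank '[[[0,0,1,0,0,0],[0,0,1,0,0,0],[0,0,1,0,0,0],[0,0,1,0,0,0],[0,0,1,0,0,0],[0,0,1,0,0,0],[0,0,1,0,0,0],[0.41,0.975,0,0,0,0],[0.41,0.975,0,0,0,0],[0.41,0.975,0,0,0,0],[0.41,0.975,0,0,0,0],[0.41,0.975,0,0,0,0],[0.41,0.975,0,0,0,0],[0.41,0.975,0,0,0,0],[0.41,0.975,0,0,0,0],[0.41,0.975,0,0,0,0],[0.41,0.975,0,0,0,0]]]'
python3 -m crank '[[[0.41,0.975,0,0,0,0],[0.41,0.975,0,0,0,0],[0.41,0.975,0,0,0,0],[0.41,0.975,0,0,0,0],[0.41,0.975,0,0,0,0],[0.41,0.975,0,0,0,0],[0.41,0.975,0,0,0,0],[0.41,0.975,0,0,0,0],[0,0,0,0,0,0],[0,0,0,0,0,0]]]'
python3 - <<'E'
from circ import *
im,m=cam('wrist');np.savez('w15',im=im,**m);H=hsv(im);print(bot.get_obs()['ee_pos'])
r=(((H[...,0]<5)|(H[...,0]>172))&(H[...,1]>150)&(H[...,2]>50)).astype(np.uint8)
for b in blobs(im,r,150): print(b[0],b[1],b[2],onz(m,*b[1],.024).round(3))
print(circ(im,m,(.62,-.014,.024),.025))
E
```

```text
time: 62.58
ee_pos: [0.4694, -0.3642, 0.095]
tcp_rot: [-180.0, 0.1, -179.8]
wrist_force: [-2.8, 2.0, 5.3]
opening: 0.0491
grasp_force: 42.7
time: 63.0
ee_pos: [0.4694, -0.3641, 0.0941]
tcp_rot: [180.0, 0.0, -179.8]
wrist_force: [0.2, -0.2, 0.2]
opening: 0.0853
grasp_force: 0.0
time: 64.42
ee_pos: [0.5517, -0.1681, 0.2342]
tcp_rot: [180.0, 0.1, -179.8]
wrist_force: [0.2, -0.6, 0.2]
opening: 0.0855
grasp_force: 0.0
time: 65.25
ee_pos: [0.6171, -0.0123, 0.2338]
tcp_rot: [180.0, 0.0, -179.7]
wrist_force: [-0.1, 0.1, -0.8]
opening: 0.0853
grasp_force: 0.0
[ 0.61690162 -0.01301847  0.23393592]
1459 [280.8 190.4] [256 167  50  49] [ 0.62  -0.017  0.024]
261 [122.5 301. ] [114 293  21  19] [ 0.745 -0.189  0.024]
3219 [224.1 317.5] [167 294 111  56] [ 0.765 -0.079  0.024]
[(np.float32(0.61852), np.float32(-0.015479997), np.float32(0.024)), (np.float32(0.55188), np.float32(-0.008280002), np.float32(0.026))]
```

```bash
python3 -m crank '[[[0.12,-0.15,-0.96,0,0,0],[0,0,-0.96,0,0,0],[0,0,-0.96,0,0,0],[0,0,-0.96,0,0,0],[0,0,-0.96,0,0,0],[0,0,-0.96,0,0,0],[0,0,-0.96,0,0,0],[0,0,-0.96,0,0,0],[0,0,-0.96,0,0,0],[0,0,-0.96,0,0,0],[0,0,-0.95,0,0,0],[0,0,0,0,0,0],[0,0,0,0,0,0]]]'
python3 -m crank '[[[0,0,0,0,0,0],[0,0,0,0,0,0],[0,0,0,0,0,0],[0,0,0,0,0,0],[0,0,0,0,0,0],[0,0,0,0,0,0]]]' 0.35 40
```

```text
time: 66.38
ee_pos: [0.6185, -0.017, 0.0227]
tcp_rot: [180.0, -0.1, -179.9]
wrist_force: [-0.8, 0.4, 0.8]
opening: 0.0854
grasp_force: 0.0
time: 66.88
ee_pos: [0.6202, -0.0163, 0.0252]
tcp_rot: [-180.0, 0.2, -179.8]
wrist_force: [-2.6, -0.9, 7.0]
opening: 0.0504
grasp_force: 41.1
```

```bash
python3 -m crank '[[[0,0,1,0,0,0],[0,0,1,0,0,0],[0,0,1,0,0,0],[0,0,1,0,0,0],[0,0,1,0,0,0],[0,0,1,0,0,0],[0,0,1,0,0,0],[-0.09,-0.96,0,0,0,0],[-0.09,-0.96,0,0,0,0],[-0.09,-0.96,0,0,0,0],[-0.09,-0.96,0,0,0,0],[-0.09,-0.96,0,0,0,0],[-0.09,-0.96,0,0,0,0],[-0.09,-0.96,0,0,0,0],[-0.09,-0.96,0,0,0,0],[-0.09,-0.96,0,0,0,0],[-0.09,-0.96,0,0,0,0]]]'
python3 -m crank '[[[-0.09,-0.96,0,0,0,0],[-0.09,-0.96,0,0,0,0],[-0.09,-0.96,0,0,0,0],[-0.09,-0.96,0,0,0,0],[-0.09,-0.96,0,0,0,0],[-0.09,-0.96,0,0,0,0],[-0.09,-0.96,0,0,0,0],[0,0,0,0,0,0],[0,0,0,0,0,0],[0,0,0,0,0,0]]]'
python3 - <<'E'
from circ import *
im,m=cam('wrist');o=bot.get_obs();t=o['ee_pos'];print(t.round(4),o['tcp_rot'].round(2))
print('tcp px',proj(m,t),circ(im,m,(t[0],t[1],t[2]-.001),.025))
E
```

```text
time: 68.3
ee_pos: [0.6013, -0.2091, 0.164]
tcp_rot: [-180.0, 0.1, -179.8]
wrist_force: [0.4, 0.9, -1.5]
opening: 0.0501
grasp_force: 42.0
time: 69.13
ee_pos: [0.5888, -0.3421, 0.1635]
tcp_rot: [180.0, 0.1, -179.8]
wrist_force: [-0.3, 0.5, -1.2]
opening: 0.0499
grasp_force: 42.0
[ 0.5889 -0.3418  0.1635] [ 1.7999e+02  6.0000e-02 -1.7977e+02]
tcp px [286.28395899 300.15414432] [(np.float64(0.5910450789306666), np.float64(-0.3415212065410896), np.float32(0.025360001)), (np.float64(0.5370450793926026), np.float64(-0.29648121003630595), np.float32(0.024)), (np.float64(0.5562450821671988), np.float64(-0.3504812002611442), np.float32(0.02456))]
```

```bash
python3 -m crank '[[[-0.08,-0.08,-0.6,0,0,0],[0,0,-0.6,0,0,0],[0,0,-0.4,0,0,0],[0,0,-0.4,0,0,0],[0,0,-0.4,0,0,0],[0,0,-0.3,0,0,0],[0,0,-0.2,0,0,0],[0,0,0,0,0,0],[0,0,0,0,0,0]]]'
```

```text
time: 69.93
ee_pos: [0.5869, -0.344, 0.1049]
tcp_rot: [180.0, -0.0, -179.8]
wrist_force: [-1.9, 0.8, -1.1]
opening: 0.05
grasp_force: 41.9
```

```bash
python3 -m crank '[[[0,0,-0.2,0,0,0],[0,0,-0.15,0,0,0],[0,0,-0.08,0,0,0],[0,0,-0.05,0,0,0],[0,0,0,0,0,0],[0,0,0,0,0,0]]]'
python3 -m crank '[[[0,0,-0.04,0,0,0],[0,0,0,0,0,0]]]'
```

```text
time: 70.43
ee_pos: [0.5869, -0.344, 0.0958]
tcp_rot: [180.0, 0.0, -179.8]
wrist_force: [-5.1, 1.9, 0.8]
opening: 0.0503
grasp_force: 42.2
time: 70.6
ee_pos: [0.5869, -0.3441, 0.0953]
tcp_rot: [180.0, 0.0, -179.8]
wrist_force: [-5.0, 3.0, 3.7]
opening: 0.0501
grasp_force: 42.4
```

```bash
python3 -m crank '[[[0,0,-0.02,0,0,0],[0,0,0,0,0,0],[0,0,0,0,0,0],[0,0,0,0,0,0],[0,0,0,0,0,0]]]' 1
python3 -m crank '[[[0,0,1,0,0,0],[0,0,1,0,0,0],[0,0,1,0,0,0],[0,0,1,0,0,0],[0,0,1,0,0,0],[0,0,1,0,0,0],[0,0,1,0,0,0],[0,0,1,0,0,0],[0,0,0.5,0,0,0],[-1,0,0,0,0,0],[-1,0,0,0,0,0],[-1,0,0,0,0,0],[0,0,0,0,0,0],[0,0,0,0,0,0]]]'
cat > ver.py <<'E'
from circ import *
im,m=cam('wrist');np.savez('w16',im=im,**m)
for s in[(.4697,-.3637),(.5878,-.3436)]:
    print('collar top',circ(im,m,(*s,.094),.025))
V={}
for n in['scene','side']:
    im,mm=cam(n);V[n]=mm;H=hsv(im)
    r=(((H[...,0]<6)|(H[...,0]>172))&(H[...,1]>130)&(H[...,2]>50)).astype(np.uint8)
    for b in blobs(im,r,60,900):
        X=onz(mm,*b[1],.082)
        if X[1]<-.2: print(n,b[0],b[1],X.round(3))
    print(n,'expect',[proj(mm,(*s,.082)).round(1).tolist() for s in[(.4697,-.3637),(.5878,-.3436)]])
    Hh=H.astype(int)
    print('arm-free marks', [circ(im,mm,(x,y,.11),.032) and np.round(circ(im,mm,(x,y,.11),.032)[0],4).tolist() for x,y in[(.3737,.3306),(.4518,.3288),(.53,.3268),(.6085,.3245)]])
E
python3 ver.py
```

```text
time: 71.02
ee_pos: [0.5874, -0.3442, 0.0945]
tcp_rot: [-180.0, 0.1, -179.8]
wrist_force: [-1.1, 0.1, 0.1]
opening: 0.0852
grasp_force: 0.0
time: 72.18
ee_pos: [0.5268, -0.3443, 0.2651]
tcp_rot: [-180.0, 0.1, -179.9]
wrist_force: [1.1, -0.6, -1.0]
opening: 0.0855
grasp_force: 0.0
collar top [(np.float32(0.47182), np.float32(-0.36518), np.float32(0.025360001)), (np.float32(0.49038), np.float32(-0.34118), np.float32(0.024039999))]
collar top [(np.float32(0.58928), np.float32(-0.34452), np.float32(0.02456)), (np.float32(0.56112), np.float32(-0.34452), np.float32(0.02452)), (np.float32(0.60552), np.float32(-0.29891998), np.float32(0.024039999))]
scene 452 [132.  281.8] [ 0.474 -0.364  0.082]
scene 479 [170.1 314.1] [ 0.593 -0.344  0.082]
scene expect [[131.2, 280.3], [168.8, 312.3]]
arm-free marks [[0.4129999876022339, 0.2888999879360199, 0.03220000118017197], [0.41370001435279846, 0.28769999742507935, 0.03150000050663948], [0.48649999499320984, 0.2851000130176544, 0.03150000050663948], [0.633400022983551, 0.2833999991416931, 0.03220000118017197]]
side 718 [306.5 327.1] [ 0.589 -0.345  0.082]
side 760 [237.4 341.2] [ 0.471 -0.365  0.082]
side expect [[236.4, 340.4], [305.4, 326.3]]
arm-free marks [[0.3716000020503998, 0.2955000102519989, 0.03290000185370445], [0.39089998602867126, 0.2583000063896179, 0.030799999833106995], None, None]
```

Both collars verify in place on their spools. One last look over the shelf.

```bash
python3 -m crank '[[[-0.05,0.99,0.1,0,0,0],[-0.05,0.99,0.1,0,0,0],[-0.05,0.99,0.1,0,0,0],[-0.05,0.99,0.1,0,0,0],[-0.05,0.99,0.1,0,0,0],[-0.05,0.99,0.1,0,0,0],[-0.05,0.99,0.1,0,0,0],[-0.05,0.99,0.1,0,0,0],[-0.05,0.99,0.1,0,0,0],[-0.05,0.99,0.1,0,0,0],[-0.05,0.99,0.1,0,0,0],[-0.05,0.99,0.1,0,0,0],[-0.05,0.99,0.1,0,0,0],[-0.05,0.99,0.1,0,0,0],[-0.05,0.99,0.1,0,0,0],[-0.05,0.99,0.1,0,0,0],[-0.05,0.99,0.1,0,0,0]]]'
python3 -m crank '[[[-0.05,0.99,0.1,0,0,0],[-0.05,0.99,0.1,0,0,0],[-0.05,0.99,0.1,0,0,0],[-0.05,0.99,0.1,0,0,0],[-0.05,0.99,0.1,0,0,0],[-0.05,0.99,0.1,0,0,0],[-0.05,0.99,0.1,0,0,0],[-0.05,0.99,0.1,0,0,0],[-0.05,0.99,0.1,0,0,0],[-0.05,0.99,0.1,0,0,0],[-0.05,0.99,0.1,0,0,0],[-0.05,0.99,0.1,0,0,0],[-0.05,0.99,0.1,0,0,0],[-0.05,0.99,0.1,0,0,0],[-0.05,0.99,0.1,0,0,0],[-0.05,0.99,0.1,0,0,0],[0,0,0,0,0,0],[0,0,0,0,0,0]]]'
python3 - <<'E'
from circ import *
im,m=cam('wrist')
for x,y in[(.3737,.3306),(.4518,.3288),(.53,.3268),(.608,.3245)]:
    c=circ(im,m,(x,y,.11),.032);print(proj(m,(x,y,.11)).round(),c and np.round(c,4)[:2].tolist())
I,M=load('w9');print('w9 hubs 2,3',onz(M,766/1.4,240/1.4,.11),onz(M,738.5/1.4,371/1.4,.11))
V={n:cam(n) for n in['side']}
im,mm=V['side']
for n,X in dict(s0=(.4697,-.3637,.07),s1=(.5878,-.3436,.07)).items(): print(n,np.round(circ(im,mm,X,.032) or 0,4).tolist())
E
```

```text
time: 73.75
ee_pos: [0.5107, -0.0061, 0.2982]
tcp_rot: [180.0, 0.0, -179.8]
wrist_force: [0.6, -0.7, -0.1]
opening: 0.0856
grasp_force: 0.0
time: 75.25
ee_pos: [0.4943, 0.3106, 0.3296]
tcp_rot: [-180.0, -0.0, -179.7]
wrist_force: [-0.6, 0.0, -0.5]
opening: 0.0854
grasp_force: 0.0
[308.  56.] [[0.3758000135421753, 0.32910001277923584, 0.03220000118017197], [0.36500000953674316, 0.3531000018119812, 0.03220000118017197]]
[304. 143.] [[0.4526999890804291, 0.3278999924659729, 0.03150000050663948], [0.5192999839782715, 0.3212999999523163, 0.03220000118017197]]
[301. 219.] [[0.5855000019073486, 0.3246999979019165, 0.030799999833106995], [0.531499981880188, 0.325300008058548, 0.030899999663233757]]
[297. 286.] [[0.5855000019073486, 0.3248000144958496, 0.030899999663233757], [0.609499990940094, 0.32359999418258667, 0.03220000118017197]]
w9 hubs 2,3 [0.5298324  0.32199796 0.11      ] [0.60758933 0.32299374 0.11      ]
s0 [[0.4717999994754791, -0.3903999924659729, 0.030899999663233757], [0.4699999988079071, -0.36340001225471497, 0.03150000050663948]]
s1 [[0.583299994468689, -0.3709000051021576, 0.030799999833106995], [0.588100016117096, -0.3450999855995178, 0.03220000118017197]]
```

All four hubs are on their discs within about 2 mm, and both spools and collars are seated. Handing in.

```bash
python3 -c "
from workcell import bot
print(bot.job_done())"
```

```text
the job is handed in; nothing more can be done
None
```

The job is handed in (verdict not shown) at about 75 s of the 210 s: both full spools and red collars are seated on the stand, the four grey hubs stand on discs 0 to 3 within about 2 mm of centre, and I moved nothing else, though one full spool was knocked aside mid-run and I re-located it before picking it up.

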